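# Set the washed meat board and grill brush to dry

### The arm

A 7-joint arm with a two-finger parallel gripper is mounted at the origin on the work surface. World frame = base frame: x ahead of the robot, y to its left, z up, the work surface at z = 0. Lengths are in m, angles in rad, forces in N, time in s.
With the tool pointing down it reaches from about 0.425 to 0.875 m from the base axis. Payload 4.7 kg.
Tool frame: the origin (TCP) lies on the centre line of the jaws, within the pads' length; the fingertips stand 19 mm ahead of it and the grasp point (between the pads) is the TCP (ctrl.nose_length is the distance from the TCP to the fingertips, in m); z points along the fingers, x is the direction in which the jaws open and shut, and the axes are right-handed (so a half turn about z gives the same grasp; the last joint's range is limited). The gripper opens to 87 mm and grips with 3 to 60 N. Pads are 19 mm wide; open, the fingers measure 117 mm over their backs; the gripper's body (75 mm by 190 mm) begins 51 mm behind the grasp point.
Start: joints at [-1.204, 0.321, -0.07, 1.45, 0.023, 1.371, -0.057], TCP at [0.225, 0.61, 0.242] pointing down, gripper open.
Joint ranges: [-2.86, 2.86], [-0.3, 2.09], [-1.38, 1.24], [0.06, 2.45], [-1.56, 4.7], [0.09, 2.05], [-2.69, 2.69]. Speed limits (rad/s): [2.57, 2.57, 3.14, 3.14, 3.14, 3.14, 3.14].

### API

Orientations are given as a rotation vector (axis times angle).
In Python, from bench import ctrl gives the robot as it stands. The module is installed in compiled form; this text tells all that it offers.
- The arm moves only by the shell command python3 -m crank 'ROWS' [OPENING] [FORCE]. ROWS is a JSON object of lists of equal length, an entry for each row: "dp": the shift along the tool's x, y, z in cm, a list of three; "delta_rot": the turn, a rotation vector about the tool's x, y, z in rad, a list of three. In form: {"dp": [[x, y, z], ...], "delta_rot": [[rx, ry, rz], ...]}. A call has exactly 8 rows; each row shifts and turns the commanded pose from where the row before left it, along the tool's axes as they then stand; what a row does not reach is not made up. A row lasts 1/10 s, in which the tool goes at most 50 mm and 8.59 degrees, less where a joint would pass 70% of its speed; a pose out of reach is approached as far as the arm can. A call with a gripper value outside its range is refused whole. OPENING is the finger opening in cm, from 0 to 8.7, set as the call begins (- or left out, the last holds). The fingers move at their own pace and stop on an object; FORCE is the grip in N (left out, the last holds). Time passes only in rows, so rows that do not move let the fingers close, or fill a call up. It gives the time, the measured TCP pose, the force and the opening at its end, in the units of the state.
- ctrl.get_state(): the state, without advancing time (a new reading comes with each control period).
- ctrl.get_image(name): name is "side" or "top"; returns the picture (384x512x3 uint8, blue, green, red); there is no depth.
- ctrl.camera_info(name): a dict with "camera_matrix" (3x3 intrinsics, pixels), "xyz" and "orientation" of the camera in the world. Camera axes: x right, y down, z forward; pixel columns grow to the right and rows downward; lengths in m; the calibration is good to about 2 mm. A picture is of the moment at which its call begins. camera_info takes no time and is no camera call.
- ctrl.close_job(): hands the job in, once; it reports no verdict.
The state is a dict: "time": time; "joint_positions": joint angles; "qd": joint speeds; "joint_torque": joint torques, N m; "position": TCP position; "tool_rot": TCP orientation; "ft_force": force on the tool from outside, world axes, zero at the start; "torque": the same for the moment, N m; "grip_width": opening from 0.0 (shut) to 1.0 (fully open).
Only numpy, scipy, OpenCV 4.12 (cv2) and the standard library are available. Lean on these libraries where they do the work, as an engineer would, in place of code of your own. Each camera call takes 0.05 s, during which the arm holds its last target.

### The job

Empty the wash-up tub so its two things can dry. Stand the timber board on its short end on the concrete in front of the steel hoop rack, square to it and centred, leaning back on the top rail about 20 degrees from upright so that it stays put; stand the grill brush in the deep stoneware crock, butt down and bristles up, leaning on the side of the rim that points sideways away from the board, so it does not drip on it. Set the board down gently rather than dropping it, keep the crock standing where it is, and do not shift the tub or the other things on the ledge.

Things in the scene. Friction and masses are not known exactly. Their poses are not given: they have to be found in the camera images.
- board: Rectangular timber board, 18 mm thick (own x), 170 mm wide (own y), 240 mm long (own z), about 0.5 kg, faces alike. Starts on its short end in the tub, leaning 13 degrees over the tub's far (+x) long wall. Origin: mid-thickness, middle of the lower short end; own z runs up to the upper end, own x to the side it leans to at first. Its top 95 mm stands above the rim; pinch it across the 18 mm.
- board_top (a point): Middle of the board's upper short end, 240 mm along its z axis from its origin.
- brush: Grill brush, 270 mm, 0.2 kg, balanced 120 mm from the butt. Origin: butt end; own z runs to the head, y is width, x thickness. Handle 28 x 18 mm (y, x) to 160 mm, neck 20 x 14 to 196, head 48 x 16 to 270 with bristles 16 mm deep, 34 wide on its +x face. Starts on its butt in the tub, leaning 13 degrees over the near (-x) long wall. The head can be pinched from above across its 48 mm width.
- brush_head (a point): Point in the middle of the brush head, 235 mm along the brush's z axis from its origin.
- tub: Red plastic tub without its lid, loose, about 0.7 kg: outside 200 mm (own x) by 280 mm (own y) by 140 mm high, walls and floor 4 mm, with a 10 mm outward lip just under the rim. Origin: centre of its underside. It holds the board and the brush.
- rack: Stainless hoop screwed to the slab: 12 mm round tube, posts 144 mm apart along own y, straight top rail with its centre line 135 mm above the slab, thin mid bar at 60 mm, two stays running down behind (own +x) to feet 100 mm back. Origin: on the slab, midway between the posts, below the rail. Its front, where the board is to lean, is its -x side, facing the robot.
- crock: Round white stoneware crock, loose, about 0.95 kg, two thin brown bands near its foot: outside diameter 95 mm, 150 mm high, wall 6 mm, inside 83 mm wide, inner floor 7 mm up, mouth open. It stands to the left or to the right of the rack. Origin: centre of its underside; its own y axis runs nearly along the world y axis (within 0.05 rad).
- crock_rim (a point): Centre of the crock's mouth, level with its rim, 150 mm above the crock's underside.
- slab: The concrete slab top, its surface at height 0.
- salt_pig: White ceramic salt pig, domed, 104 mm wide and 130 mm high, with a round side mouth; it stands on the other side of the rack from the crock. Bystander. Origin: centre of its underside.
- mallet: Timber meat mallet lying on the slab, 260 mm long, head 58 x 90 x 58 mm high. Bystander. Origin: on the slab under the middle of the tool.
- oil_bottle: Green glass oil bottle, diameter 64 mm, 210 mm high. Bystander. Origin: centre of its underside.
- spice_jar: Small amber glass jar, diameter 48 mm, 90 mm high. Bystander. Origin: centre of its underside.
There are look-alikes about, which are no part of the job. What is shaped like the rack but orange is not meant.

How it is judged:
By the outcome, as a careful person would: the job done as asked, in the order asked, and still so for the second after the job is handed in, with the robot touching nothing.
It also fails if it takes over 72 s, if anything falls off the work surface, if the arm or the gripper's body presses on something with over 40 N, if the wrist force passes 120 N, or if a joint passes its speed limit or range.

## Working session

There is one attempt and no reset: what is moved stays moved. The work goes in short steps, Python scripts to look and compute and a shell command to move; the robot and the scene stay as the last step left them, time stands still between calls to the robot, and variables do not carry over. Pictures are saved under pics/ and viewed, and the job is handed in when it is done.

```bash
mkdir -p pics
cat > h.py <<'E'
import numpy as np, cv2
from bench import ctrl
from scipy.spatial.transform import Rotation as R
def cam(n):
    c=ctrl.camera_info(n); K=np.array(c["camera_matrix"]); o=np.array(c["orientation"])
    M=R.from_rotvec(o).as_matrix() if o.size==3 else (o if o.shape==(3,3) else None)
    return K,np.array(c["xyz"]),M
def at(n,u,v,z=0.):
    K,p,M=cam(n); d=M@np.linalg.solve(K,[u,v,1.]); return p+d*(z-p[2])/d[2]
def proj(n,X):
    K,p,M=cam(n); q=K@(M.T@(np.array(X,float)-p)); return q[:2]/q[2]
def tri(u1,u2):
    A=[];b=[]
    for n,u in (("side",u1),("top",u2)):
        K,p,M=cam(n); d=M@np.linalg.solve(K,[*u,1.]); d/=np.linalg.norm(d); P=np.eye(3)-np.outer(d,d); A.append(P);b.append(P@p)
    return np.linalg.lstsq(np.vstack(A),np.hstack(b),rcond=None)[0]
def snap(n,name):
    im=ctrl.get_image(n); cv2.imwrite("pics/"+name,im); return im
def st():
    s=ctrl.get_state(); print("t",round(s["time"],2),"p",np.round(s["position"],4),"rot",np.round(s["tool_rot"],3),"f",np.round(s["ft_force"],1),"g",round(s["grip_width"],3)); print(np.round(R.from_rotvec(s["tool_rot"]).as_matrix(),3).tolist(),"q",np.round(s["joint_positions"],2)); return s
E
python3 - <<'E'
from h import *
for n in("side","top"):
    snap(n,n+"0.png"); print(ctrl.camera_info(n))
st()
E
```

```text
{'camera_matrix': array([[380.22918663,   0.        , 252.15159485],
       [  0.        , 380.22918663, 194.85456558],
       [  0.        ,   0.        ,   1.        ]]), 'xyz': array([ 0.11408381, -0.69085635,  1.06198622]), 'orientation': array([-2.3940668 ,  0.612558  , -0.20199325])}
{'camera_matrix': array([[421.03040014,   0.        , 250.06355725],
       [  0.        , 421.03040014, 195.90532264],
       [  0.        ,   0.        ,   1.        ]]), 'xyz': array([ 0.21702201, -0.02441642,  1.60517487]), 'orientation': array([-2.15377374,  2.12928804, -0.19449301])}
t 0.1 p [0.2245 0.6095 0.2406] rot [ 2.576e+00  1.797e+00 -2.000e-03] f [-1.3  0.6 -0.1] g 1.002
[[0.346, 0.938, -0.001], [0.938, -0.346, -0.002], [-0.002, 0.0, -1.0]] q [-1.2   0.32 -0.07  1.45  0.02  1.37 -0.06]
```

View pics/side0.png

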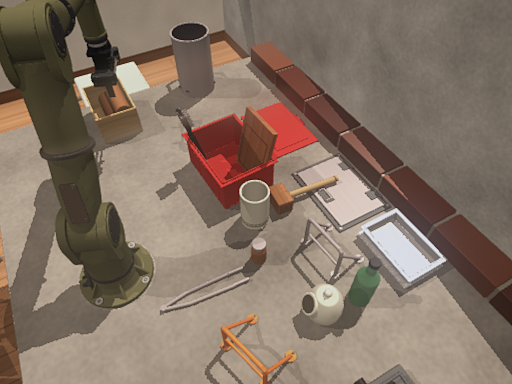

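View pics/top0.png

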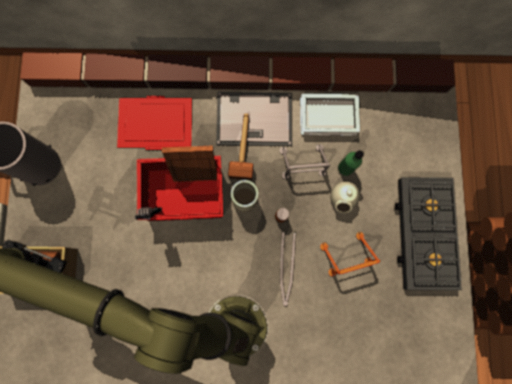

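The top view shows the tub around (180,190), with the board on its far wall (190,162) and the brush head at about (148,213). The steel hoop is near (305,170), and the crock is at (244,194), to the rack's left. The salt pig is at (344,195). There are two rack-shaped things: the steel one at (305,170) and an orange one at (350,255). The steel one is meant, since orange is ruled out. I'll enlarge to confirm.

Run:
```python
import cv2
a=cv2.imread("pics/top0.png");b=cv2.imread("pics/side0.png")
def crop(im,x,y,w,h,s,n): cv2.imwrite("pics/"+n,cv2.resize(im[y:y+h,x:x+w],None,fx=s,fy=s,interpolation=cv2.INTER_CUBIC))
crop(a,225,135,140,90,5.5,"c1.png")
crop(a,125,135,110,95,6,"c2.png")
crop(b,230,170,160,120,5,"c3.png")
crop(b,165,95,130,115,5,"c4.png")
```

```text
(no output)
```

View pics/c1.png

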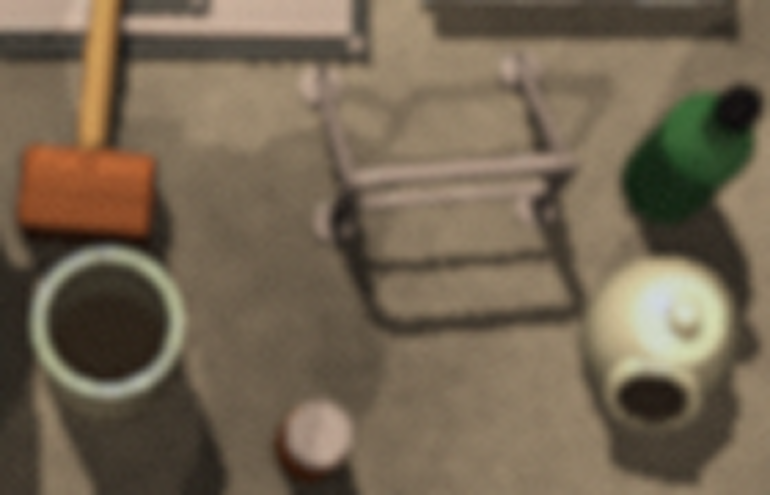

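View pics/c2.png

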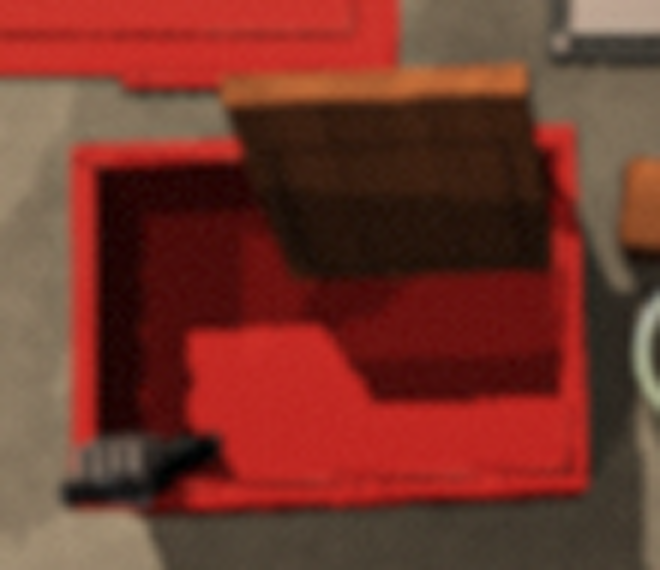

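View pics/c3.png

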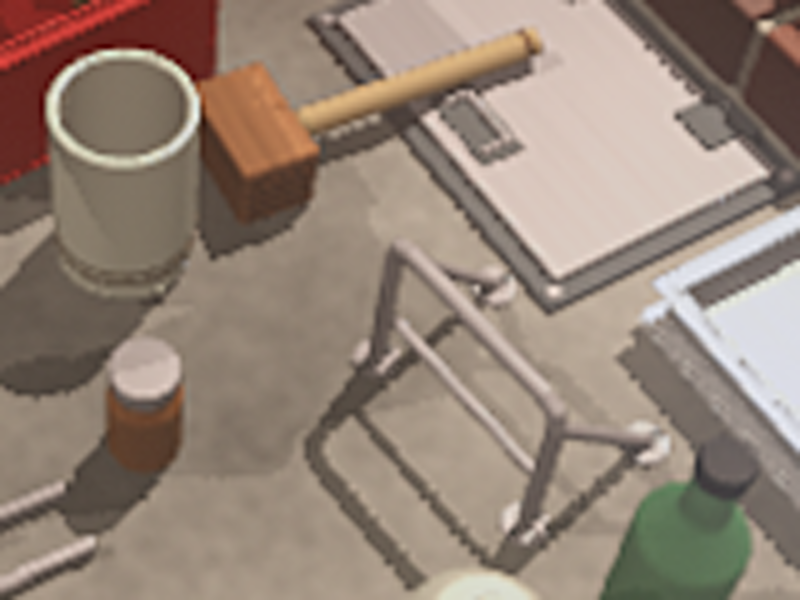

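View pics/c4.png

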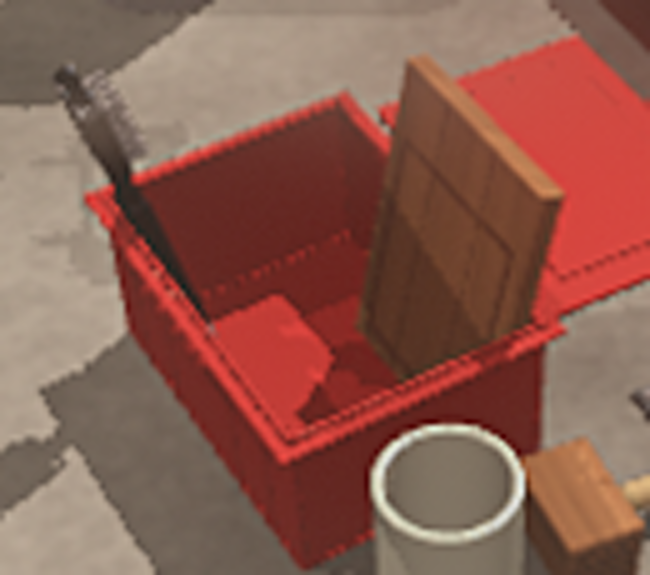

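The enlarged crops confirm the steel hoop: grey tube with stays and feet behind at top pixels (282,150) and (319,148), and its rail from (288,167) to (329,165). The crock has brown bands at its foot. The spice jar stands in front and to the left of the rack.

Run:
```python
from h import *
def c1(x,y): return (225+x/5.5,135+y/5.5)
def c2(x,y): return (125+x/6,135+y/6)
def c3(x,y): return (230+x/5,170+y/5)
def c4(x,y): return (165+x/5,95+y/5)
def pr(l,v): print(l,np.round(v,4))
pr("railL",at("top",*c1(347,176),.135)); pr("railR",at("top",*c1(570,162),.135))
pr("railL s",at("side",*c3(403,248),.135)); pr("railR s",at("side",*c3(558,415),.135))
pr("railL tri",tri(c3(403,248),c1(347,176)));pr("railR tri",tri(c3(558,415),c1(570,162)))
pr("feet",at("top",*c1(317,84),.0));pr("feet",at("top",*c1(517,70),.0))
pr("crock rim",at("top",*c1(108,321),.15));pr("crock rim s",at("side",*c3(123,108),.15))
pr("board topL tri",tri(c4(413,60),c2(222,86)));pr("board topR tri",tri(c4(558,193),c2(527,67)))
for n,p in (("bL",(225,96)),("bR",(528,79))): pr(n,at("top",*c2(*p),.235))
pr("tip tri",tri(c4(68,75),c2(75,480)))
pr("jar",at("top",*c1(318,434),.09)); 
for p in [(75,148),(575,125),(590,490),(78,510)]: pr("tub",at("top",*c2(*p),.14))
for p in [(88,197),(345,97),(565,330),(287,462)]: pr("tub s",at("side",*c4(*p),.135))
pr("pig",at("side",*(323,305),.06)); pr("pig",at("top",344,192,.13))
pr("mallet",at("top",*c1(85,190),.058))
for p in [(135,233),(22,228),(20,150),(155,155)]:pr("mallet",at("top",*c1(*p),.058))
pr("bottle",at("top",*c1(738,108),.21))
```

```text
railL [ 0.5706 -0.1808  0.135 ]
railR [ 0.582  -0.3269  0.135 ]
railL s [ 0.5702 -0.193   0.135 ]
railR s [ 0.5817 -0.3293  0.135 ]
railL tri [ 0.5766 -0.1833  0.1179]
railR tri [ 0.5832 -0.3278  0.1314]
feet [ 0.6704 -0.1739  0.    ]
feet [ 0.6829 -0.3179  0.    ]
crock rim [ 0.4699 -0.0261  0.15  ]
crock rim s [ 0.4705 -0.0284  0.15  ]
board topL tri [0.5997 0.2533 0.2346]
board topR tri [0.6128 0.0827 0.2402]
bL [0.5956 0.2508 0.235 ]
bR [0.6079 0.0822 0.235 ]
tip tri [0.3744 0.3148 0.2663]
jar [ 0.4065 -0.1656  0.09  ]
tub [0.5887 0.3573 0.14  ]
tub [0.607  0.0608 0.14  ]
tub [0.388  0.0474 0.14  ]
tub [0.3728 0.3439 0.14  ]
tub s [0.3775 0.3437 0.135 ]
tub s [0.5903 0.3531 0.135 ]
tub s [0.6099 0.0617 0.135 ]
tub s [0.3948 0.0476 0.135 ]
pig [ 0.4761 -0.4074  0.06  ]
pig [ 0.4829 -0.3808  0.13  ]
mallet [ 0.5767 -0.0093  0.058 ]
mallet [ 0.5471 -0.0438  0.058 ]
mallet [0.5496 0.0333 0.058 ]
mallet [0.6042 0.0357 0.058 ]
mallet [ 0.602 -0.057  0.058]
bottle [ 0.5994 -0.4173  0.21  ]
```

```bash
cat >> h.py <<'E'
def Rt(th,lean,flip=False):
    """tool R for tool z = -u, tool x = n; th yaw of lean direction, lean from vertical"""
    n=np.array([np.cos(lean)*np.cos(th),np.cos(lean)*np.sin(th),-np.sin(lean)])
    z=-np.array([np.sin(lean)*np.cos(th),np.sin(lean)*np.sin(th),np.cos(lean)])
    return np.stack([n,np.cross(z,n),z],1)
def rel(P,M=None,s=None):
    s=s or ctrl.get_state(); C=R.from_rotvec(s["tool_rot"]).as_matrix(); p=np.array(s["position"])
    print("dp cm, old axes",np.round(C.T@(P-p)*100,2))
    if M is not None:
        print("rot tool",np.round(R.from_matrix(C.T@M).as_rotvec(),4),"dp cm new axes",np.round(M.T@(P-p)*100,2))
E
python3 - <<'E'
from h import *
M=Rt(.07,np.radians(13)); u=-M[:,2]; T=np.array([.601,.1665,.240])
P=T-.032*u; print(P); rel(P+.12*u,M)
E
python3 -m crank '{"dp":[[0,0,-3],[0,0,-4],[0,0,-4],[0,0,-4],[0,0,-2],[0,0,0],[0,0,0],[0,0,0]],"delta_rot":[[0,0,0],[0,0,0],[0,0,0],[0,0,0],[0,0,0.14],[0,0,0.14],[0,0,0.14],[0,0,0.14]]}' 6'.0' 20
```

```text
[0.5938192  0.16599652 0.20882016]
dp cm, old axes [-27.77  52.45  -8.47]
rot tool [ 0.1313 -0.1999  1.1427] dp cm new axes [ 33.59  46.83 -16.5 ]
time: 0.9
position: [0.2246, 0.6099, 0.4111]
tool_rot: [2.975, 1.006, -0.001]
ft_force: [0.5, -0.4, 0.5]
grip_width: 0.693
```

Run:
```python
from h import *
M=Rt(.07,np.radians(13)); u=-M[:,2]; T=np.array([.601,.1665,.240])
P=T-.032*u; rel(P+.12*u,M)
```

```text
dp cm, old axes [ 4.66 59.17  8.56]
rot tool [ 0.0666 -0.22    0.5797] dp cm new axes [37.42 46.87  0.12]
```

```bash
python3 -m crank '{"dp":[[0.3,3,0],[0.3,4,0],[0.3,4,0],[0.3,4,0],[0.3,4,0],[0.3,4,0],[0.3,4,0],[0.3,4,0]],"delta_rot":[[0,0,0],[0,0,0],[0,0,0],[0,0,0],[0,0,0],[0,0,0],[0,0,0],[0,0,0]]}'
python3 -m crank '{"dp":[[0.3,4,0],[0.3,4,0],[0.3,4,0],[0.3,4,0],[0.3,4,0],[0.3,4,0],[0.3,3,0],[0,0,0]],"delta_rot":[[0,0,0],[0,0,0],[0,0,0],[0,0,0],[0,0,0],[0,0,0],[0,0,0],[0,0,0]]}'
python3 - <<'E'
from h import *
M=Rt(.07,np.radians(13)); u=-M[:,2]; T=np.array([.601,.1665,.240])
P=T-.032*u; rel(P+.12*u,M);st()
E
```

```text
time: 1.7
position: [0.434, 0.3779, 0.4112]
tool_rot: [2.973, 1.015, -0.001]
ft_force: [0.9, -0.1, -1.1]
grip_width: 0.687
time: 2.5
position: [0.6173, 0.1728, 0.4103]
tool_rot: [2.974, 1.001, -0.002]
ft_force: [-0.6, -0.1, 0.6]
grip_width: 0.688
dp cm, old axes [-0.    0.57  8.45]
rot tool [ 0.0695 -0.2188  0.5764] dp cm new axes [2.2  0.52 8.17]
t 2.5 p [0.6173 0.1728 0.4103] rot [ 2.974e+00  1.001e+00 -2.000e-03] f [-0.6 -0.1  0.6] g 0.688
[[0.796, 0.605, -0.0], [0.605, -0.796, -0.004], [-0.003, 0.003, -1.0]] q [-0.59  0.29  0.38  1.18 -0.1   1.69  0.41]
```

```bash
python3 -m crank '{"dp":[[0,0,0],[0,0,0],[0,0,0],[0,0,0],[0,0,0],[2.2,0.5,2],[0,0,3],[0,0,3]],"delta_rot":[[0.014,-0.044,0.115],[0.014,-0.044,0.115],[0.014,-0.044,0.115],[0.014,-0.044,0.115],[0.014,-0.044,0.115],[0,0,0],[0,0,0],[0,0,0]]}'
python3 - <<'E'
from h import *
M=Rt(.07,np.radians(13)); u=-M[:,2]; T=np.array([.601,.1665,.240])
P=T-.032*u; rel(P,M);st()
snap("top","top1.png");snap("side","side1.png")
a=cv2.imread("pics/top1.png")[110:230,120:260];b=cv2.imread("pics/side1.png")[60:200,165:305]
cv2.imwrite("pics/m1.png",np.hstack([cv2.resize(a,(466,400),interpolation=2),cv2.resize(b,(400,400),interpolation=2)])[:, :800])
E
```

```text
time: 3.3
position: [0.6186, 0.1747, 0.3265]
tool_rot: [3.113, 0.126, -0.358]
ft_force: [-0.4, -0.6, -0.5]
grip_width: 0.688
dp cm, old axes [ 0.2   0.71 12.03]
rot tool [-0.0015  0.0019  0.0108] dp cm new axes [ 0.18  0.69 12.03]
t 3.3 p [0.6186 0.1747 0.3265] rot [ 3.113  0.126 -0.358] f [-0.4 -0.6 -0.5] g 0.688
[[0.971, 0.08, -0.226], [0.079, -0.997, -0.014], [-0.227, -0.004, -0.974]] q [-0.57  0.48  0.45  1.13 -0.23  1.8  -0.09]
```

View pics/m1.png

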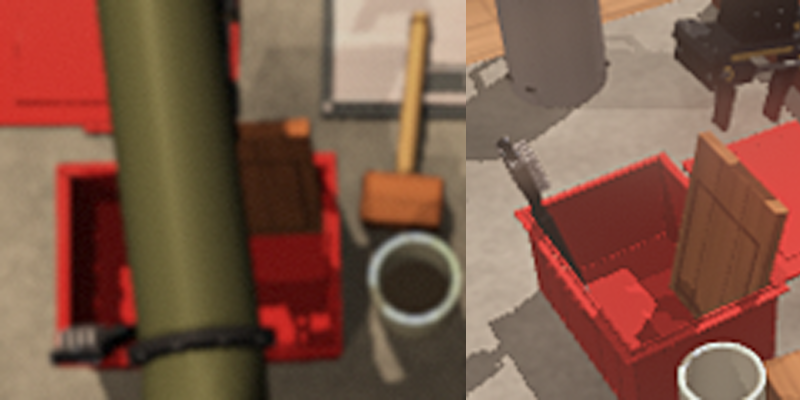

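The fingers (side crop, around (740,110)) hover over the board's top edge and line up with its lean, so I'll descend along the board axis.

```bash
python3 -m crank '{"dp":[[0.2,0.7,1],[0,0,2],[0,0,2],[0,0,2],[0,0,2],[0,0,1.5],[0,0,1.2],[0,0,0]],"delta_rot":[[0,0,0.01],[0,0,0],[0,0,0],[0,0,0],[0,0,0],[0,0,0],[0,0,0],[0,0,0]]}'
python3 - <<'E'
from h import *
st()
snap("side","side2.png")
b=cv2.imread("pics/side2.png")[90:190,190:310]
cv2.imwrite("pics/m2.png",cv2.resize(b,None,fx=6,fy=6,interpolation=2))
E
```

```text
time: 4.2
position: [0.5946, 0.1656, 0.2138]
tool_rot: [3.113, 0.109, -0.357]
ft_force: [-0.1, 0.4, 0.0]
grip_width: 0.691
t 4.2 p [0.5946 0.1656 0.2138] rot [ 3.113  0.109 -0.357] f [-0.1  0.4  0. ] g 0.691
[[0.972, 0.07, -0.226], [0.069, -0.998, -0.014], [-0.226, -0.002, -0.974]] q [-0.6   0.45  0.44  1.39 -0.22  1.57 -0.08]
```

View pics/m2.png

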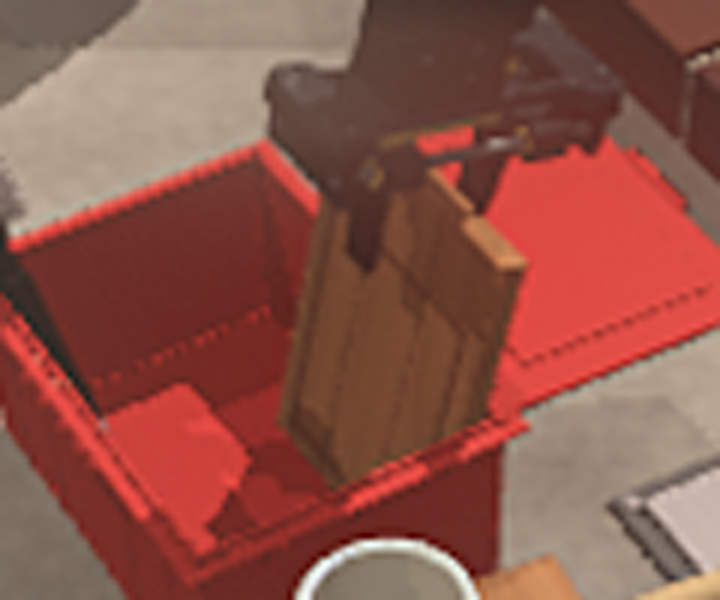

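The fingers straddle the board at (370,240) and (475,180), so I'll close.

```bash
python3 -m crank '{"dp":[[0,0,0],[0,0,0],[0,0,0],[0,0,0],[0,0,0],[0,0,0],[0,0,0],[0,0,0]],"delta_rot":[[0,0,0],[0,0,0],[0,0,0],[0,0,0],[0,0,0],[0,0,0],[0,0,0],[0,0,0]]}' 0.5 35
python3 - <<'E'
from h import *
st()
E
```

```text
time: 5.05
position: [0.5947, 0.1658, 0.2136]
tool_rot: [3.113, 0.11, -0.357]
ft_force: [0.5, 0.4, -3.4]
grip_width: 0.204
t 5.05 p [0.5947 0.1658 0.2136] rot [ 3.113  0.11  -0.357] f [ 0.5  0.4 -3.4] g 0.204
[[0.972, 0.07, -0.226], [0.069, -0.998, -0.014], [-0.226, -0.002, -0.974]] q [-0.6   0.45  0.44  1.39 -0.22  1.57 -0.08]
```

```bash
python3 -m crank '{"dp":[[0,0,-0.5],[-0.1,0,-1],[-0.1,0,-2],[-0.1,0,-3],[0,0,-4],[0,0,-4],[0,0,-4],[0,0,-3]],"delta_rot":[[0,0,0],[0,0,0],[0,0,0],[0,0,0],[0,0,0],[0,0,0],[0,0,0],[0,0,0]]}'
python3 - <<'E'
from h import *
st()
snap("side","side3.png");snap("top","top3.png")
E
```

```text
time: 5.85
position: [0.6406, 0.1685, 0.4277]
tool_rot: [3.114, 0.11, -0.351]
ft_force: [0.8, -0.3, -4.7]
grip_width: 0.209
t 5.85 p [0.6406 0.1685 0.4277] rot [ 3.114  0.11  -0.351] f [ 0.8 -0.3 -4.7] g 0.209
[[0.972, 0.071, -0.222], [0.069, -0.998, -0.014], [-0.223, -0.002, -0.975]] q [-0.5   0.56  0.46  0.82 -0.27  2.03 -0.1 ]
```

View pics/side3.png

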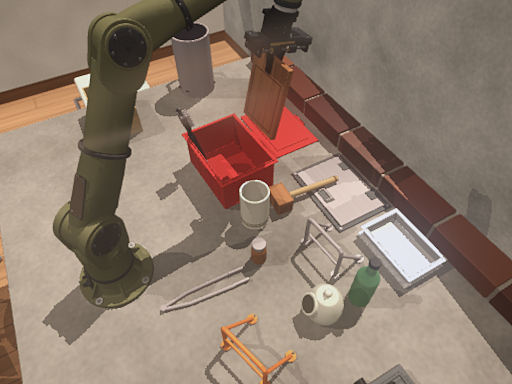

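Run:
```python
from h import *
b=cv2.imread("pics/side3.png")[30:150,230:320]; a=cv2.imread("pics/top3.png")[90:200,130:250]
cv2.imwrite("pics/m3.png",np.hstack([cv2.resize(b,(450,600),interpolation=2),np.pad(cv2.resize(a,(350,321),interpolation=2),((0,279),(0,0),(0,0)))]))
```

```text
(no output)
```

View pics/m3.png

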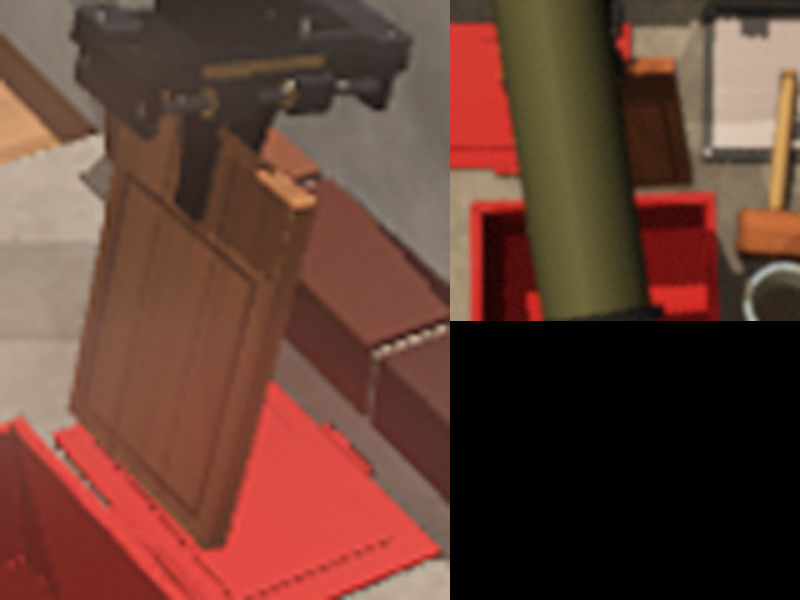

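Run:
```python
from h import *
from scipy.optimize import least_squares
p=np.array([.6406,.1685,.4277]); C=R.from_rotvec([3.114,.11,-.351]).as_matrix()
x,y,z=C[:,0],-C[:,1],-C[:,2]
obs=[((-.085,0),(244.4,112)),((.085,0),(271,139))][:]
obs=[((.085,0.0),(244.4,112)),((-.085,0.0),(271,139)),((-.085,.24),(290,71.6))]
def f(v):
    L,e,a=v; r=[]
    for (yy,zz),uv in obs:
        Y=yy+e;Z=zz-L
        yr=np.cos(a)*Y-np.sin(a)*Z; zr=np.sin(a)*Y+np.cos(a)*Z
        r+=list(proj("side",p+x*-.009+y*yr+z*zr)-uv)
    return r
s=least_squares(f,[.213,0,0]); print(s.x,s.fun)
xx=[]
```

```text
[ 0.21006349 -0.00298398  0.00955254] [-0.84458345 -0.5468832   0.30743882  1.25155222  0.14213073 -0.55130326]
```

```bash
cat > g.py <<'E'
from h import *
th=.082; L=.212; e=-.002
C=np.array([.5765,-.254,0]); X=np.array([np.cos(th),np.sin(th),0])
lean=np.radians(20)
M=Rt(th,lean); u=-M[:,2]; yb=-M[:,1]
O=C-.064*X+[0,0,.0031]
P=O+L*u-e*yb
E
python3 - <<'E'
from g import *
print(P); rel(np.array([.58,P[1],.40]),Rt(th,np.radians(13)))
E
```

```text
[ 0.58481587 -0.25130982  0.20231484]
dp cm, old axes [-8.28 41.42  4.7 ]
rot tool [-0.0049 -0.0076 -0.011 ] dp cm new axes [-8.7  41.3   4.97]
```

```bash
python3 -m crank '{"dp":[[-2,1,0],[-2,2,0.5],[-2,3,0.5],[-2,3,0.5],[-0.3,4,0.2],[0,4,0],[0,4,0],[0,4,0]],"delta_rot":[[0,0,0],[0,0,0],[0,0,0],[0,0,0],[0,0,0],[0,0,0],[0,0,0],[0,0,0]]}'
python3 -m crank '{"dp":[[0,4,0],[0,4,0],[0,4,0.5],[0,3,1],[0,1.4,1],[0,0,0.5],[0,0,0],[0,0,0]],"delta_rot":[[0,0,0],[0,0,0],[0,0,0],[0,0,0],[0,0,0],[0,0,0],[0,0,0],[0,0,0]]}'
python3 - <<'E'
from g import *
st(); rel(P+[0,0,.15]-X*.012,M)
E
```

```text
time: 6.75
position: [0.5725, -0.0879, 0.4243]
tool_rot: [3.114, 0.111, -0.359]
ft_force: [0.6, 0.3, -6.4]
grip_width: 0.204
time: 7.55
position: [0.5787, -0.2484, 0.3962]
tool_rot: [3.115, 0.115, -0.356]
ft_force: [1.2, -0.3, -5.0]
grip_width: 0.206
t 7.55 p [ 0.5787 -0.2484  0.3962] rot [ 3.115  0.115 -0.356] f [ 1.2 -0.3 -5. ] g 0.206
[[0.972, 0.073, -0.225], [0.072, -0.997, -0.012], [-0.225, -0.004, -0.974]] q [-0.06  0.46  0.62  1.05 -0.14  1.9   0.57]
dp cm, old axes [0.39 0.36 4.41]
rot tool [-0.0065 -0.1217 -0.007 ] dp cm new axes [0.92 0.34 4.33]
```

```bash
python3 -m crank '{"dp":[[0,0.3,1],[0.4,0,1],[0,0,1.5],[0,0,1],[0,0,0],[0,0,0],[0,0,0],[0,0,0]],"delta_rot":[[0,0,0],[0,0,0],[0,0,0],[0,0,0],[-0.003,-0.06,-0.004],[-0.003,-0.062,-0.003],[0,0,0],[0,0,0]]}'
python3 - <<'E'
from g import *
st(); rel(P+[0,0,.15]-X*.012,M)
snap("side","side4.png");snap("top","top4.png")
b=cv2.imread("pics/side4.png")[120:300,230:410]; a=cv2.imread("pics/top4.png")[110:240,230:360]
cv2.imwrite("pics/m4.png",np.hstack([cv2.resize(b,(400,400),interpolation=2),cv2.resize(a,(400,400),interpolation=2)]))
E
```

```text
time: 8.35
position: [0.5725, -0.2539, 0.3508]
tool_rot: [3.076, 0.121, -0.542]
ft_force: [-0.0, -0.5, -4.9]
grip_width: 0.202
t 8.35 p [ 0.5725 -0.2539  0.3508] rot [ 3.076  0.121 -0.542] f [-0.  -0.5 -4.9] g 0.202
[[0.937, 0.079, -0.341], [0.074, -0.997, -0.029], [-0.342, 0.002, -0.94]] q [-0.06  0.54  0.62  1.07 -0.11  1.91  0.59]
dp cm, old axes [-0.01 -0.16 -0.16]
rot tool [ 0.0006 -0.     -0.0032] dp cm new axes [-0.01 -0.16 -0.16]
```

View pics/m4.png

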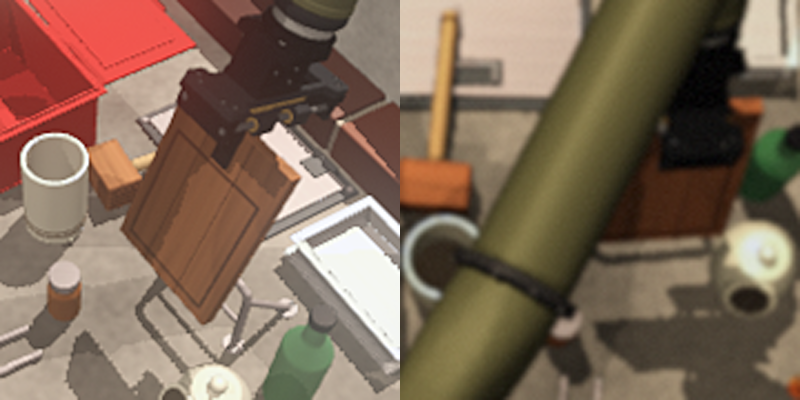

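Run:
```python
from g import *
print("knob",at("top",225+685/5.5,135+315/5.5,.13))
Y=np.array([-np.sin(th),np.cos(th),0]);Z=np.array([0,0,1])
def line(im,n,a,b,c):
    cv2.line(im,*[tuple(int(round(v*6*16)) for v in q) for q in (proj(n,a)-off,proj(n,b)-off)],c,1,cv2.LINE_AA,4)
out=[]
for n,off,wh,src in(("top",np.array([265,130]),(65,90),"top0"),("side",np.array([285,195]),(65,90),"side0")):
    im=cv2.resize(cv2.imread(f"pics/{src}.png")[off[1]:off[1]+wh[1],off[0]:off[0]+wh[0]],None,fx=6,fy=6,interpolation=2)
    c=lambda x,y,z:C+X*x+Y*y+Z*z
    for s in(-.072,.072):
        line(im,n,c(0,s,0),c(0,s,.135),(255,0,255)); line(im,n,c(0,s,.135),c(.1,s,0),(255,0,255))
    line(im,n,c(0,-.072,.135),c(0,.072,.135),(255,255,0))
    xb,zb=M[:,0],-M[:,2]
    q=[O+xb*i*.009+yb*j*.085+zb*k for i in(-1,) for k in(0,.24) for j in(-1,1)]
    for a,b in((0,1),(1,3),(3,2),(2,0)): line(im,n,q[a],q[b],(0,255,0))
    out.append(im)
cv2.imwrite("pics/ov.png",np.hstack(out))
```

```text
knob [ 0.48220341 -0.40069453  0.13      ]
```

View pics/ov.png

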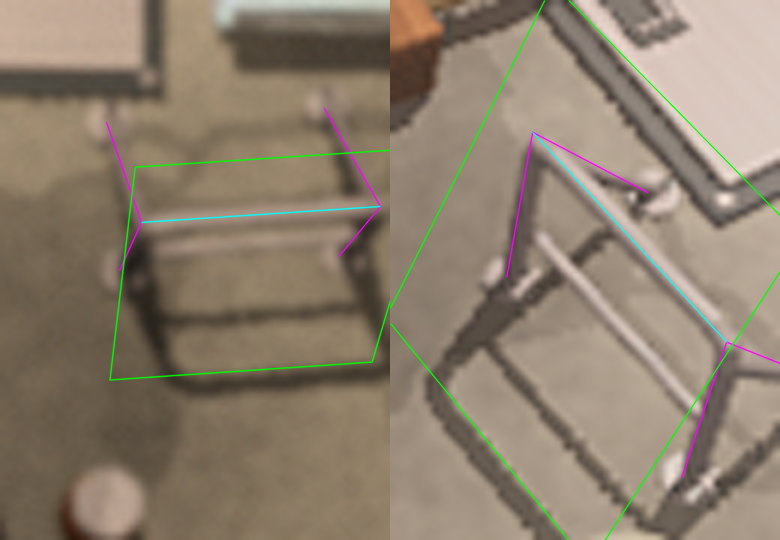

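Run:
```python
from h import *
from scipy.optimize import least_squares
T=lambda x,y:(225+x/5.5,135+y/5.5)
S=lambda x,y:(230+x/5,170+y/5)
ob=[("top",0,.072,.135,T(346,177)),("top",0,-.072,.135,T(570,164)),("top",.1,.072,.003,T(317,84)),("top",.1,-.072,.003,T(517,70)),("top",0,.072,.003,T(332,220)),("top",0,-.072,.003,T(537,206)),
("side",0,.072,.135,S(402,250)),("side",0,-.072,.135,S(560,418)),("side",.1,.072,.003,S(497,287)),("side",.1,-.072,.003,S(648,443)),("side",0,.072,.003,S(374,357)),("side",0,-.072,.003,S(527,523))]
for names in (("top","side"),("top",),("side",)):
    def f(v):
        r=[]
        for n,x,y,z,uv in ob:
            if n in names:
                c,s=np.cos(v[2]),np.sin(v[2]); r+=list(proj(n,[v[0]+c*x-s*y,v[1]+s*x+c*y,z])-uv)
        return r
    s=least_squares(f,[.5765,-.254,.08]); print(names,s.x,np.round(s.fun,1))
```

```text
('top', 'side') [ 0.57697568 -0.2577738   0.09034489] [ 1.7 -0.1  0.7 -0.8  0.9 -0.1  0.8 -0.3  0.5 -0.1 -0.1 -0.3 -1.  -2.1
  0.2 -0.8 -0.8 -0.2 -0.8  0.1  0.3  0.1 -0.7  0.3]
('top',) [ 0.57582666 -0.25471167  0.08470943] [ 0.8  0.  -0.1 -0.3  0.2  0.   0.2  0.1 -0.3  0.1 -0.9  0.1]
('side',) [ 0.57735519 -0.2598563   0.09433546] [-0.6 -1.6  0.8 -0.3 -0.5  0.2 -0.3  0.4  0.7  0.6 -0.1  0.7]
```

```bash
sed -i 's/th=.082; L=.212; e=-.002/th=.087; L=.212; e=0.0/; s/C=np.array.*; X/C=np.array([.5768,-.2562,0]); X/' g.py
python3 - <<'E'
from g import *
print(P); rel(P+[0,0,.02]-X*.008,M)
print((M.T@[0,0,-1]))
E
```

```text
[ 0.58527609 -0.25546071  0.20231484]
dp cm, old axes [ 4.92  0.18 12.01]
rot tool [-0.0011 -0.0011 -0.0092] dp cm new axes [ 4.94  0.21 12.01]
[3.42020143e-01 3.46944695e-18 9.39692621e-01]
```

```bash
python3 -m crank '{"dp":[[0.41,0.2,1],[0.82,0,2],[0.82,0,2],[0.82,0,2],[0.82,0,2],[0.82,0,2],[0.41,0,1],[0,0,0]],"delta_rot":[[0,0,-0.009],[0,0,0],[0,0,0],[0,0,0],[0,0,0],[0,0,0],[0,0,0],[0,0,0]]}'
python3 - <<'E'
from g import *
st(); rel(P-X*.008,M)
snap("side","side5.png");snap("top","top5.png")
b=cv2.imread("pics/side5.png")[160:320,250:410]; a=cv2.imread("pics/top5.png")[120:240,240:360]
cv2.imwrite("pics/m5.png",np.hstack([cv2.resize(b,(400,400),interpolation=2),cv2.resize(a,(400,400),interpolation=2)]))
E
```

```text
time: 9.25
position: [0.5764, -0.255, 0.2203]
tool_rot: [3.078, 0.135, -0.548]
ft_force: [-1.0, -0.1, -3.9]
grip_width: 0.208
t 9.25 p [ 0.5764 -0.255   0.2203] rot [ 3.078  0.135 -0.548] f [-1.  -0.1 -3.9] g 0.208
[[0.935, 0.087, -0.344], [0.083, -0.996, -0.027], [-0.345, -0.003, -0.939]] q [-0.08  0.58  0.59  1.27 -0.13  1.68  0.58]
dp cm, old axes [0.7  0.12 1.66]
rot tool [-0.0029  0.0031  0.0011] dp cm new axes [0.69 0.12 1.66]
```

View pics/m5.png

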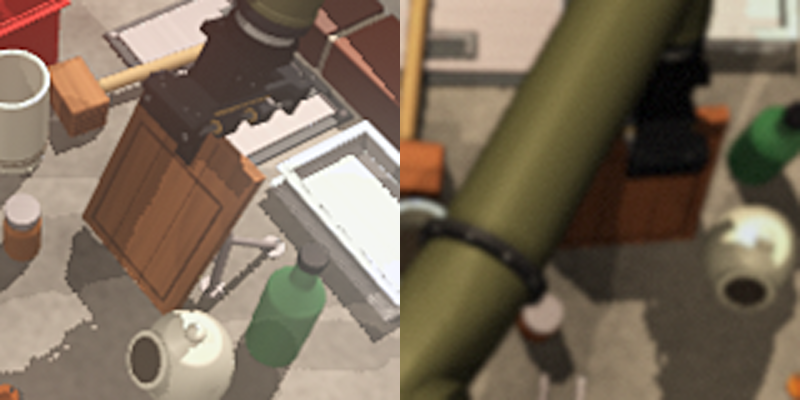

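The board hangs in front of the rack and clears the pig (side crop, bottom right corner at (160,305)). I'll creep down from here.

```bash
python3 -m crank '{"dp":[[0.21,0.1,0.5],[0.21,0,0.5],[0.06,0,0.15],[0.03,0,0.1],[0.03,0,0.1],[0,0,0],[0,0,0],[0,0,0]],"delta_rot":[[0,0,0],[0,0,0],[0,0,0],[0,0,0],[0,0,0],[0,0,0],[0,0,0],[0,0,0]]}'
python3 -c "
from g import *
st();rel(P-X*.008,M)"
```

```text
time: 10.15
position: [0.5779, -0.2565, 0.2077]
tool_rot: [3.077, 0.134, -0.543]
ft_force: [0.2, -0.5, -4.5]
grip_width: 0.203
t 10.15 p [ 0.5779 -0.2565  0.2077] rot [ 3.077  0.134 -0.543] f [ 0.2 -0.5 -4.5] g 0.203
[[0.936, 0.087, -0.341], [0.082, -0.996, -0.029], [-0.342, -0.001, -0.94]] q [-0.08  0.59  0.59  1.28 -0.13  1.66  0.58]
dp cm, old axes [ 0.13 -0.04  0.52]
rot tool [-0.0012  0.0002  0.0005] dp cm new axes [ 0.13 -0.04  0.52]
```

```bash
python3 -m crank '{"dp":[[0.035,0,0.1],[0.035,0,0.1],[0.035,0,0.1],[0,0,0],[0,0,0],[0,0,0],[0,0,0],[0,0,0]],"delta_rot":[[0,0,0],[0,0,0],[0,0,0],[0,0,0],[0,0,0],[0,0,0],[0,0,0],[0,0,0]]}'
python3 -c "
from g import *
st();rel(P-X*.008,M)"
```

```text
time: 10.95
position: [0.5778, -0.2565, 0.2044]
tool_rot: [3.077, 0.135, -0.543]
ft_force: [0.5, -0.8, -5.3]
grip_width: 0.204
t 10.95 p [ 0.5778 -0.2565  0.2044] rot [ 3.077  0.135 -0.543] f [ 0.5 -0.8 -5.3] g 0.204
[[0.936, 0.087, -0.341], [0.082, -0.996, -0.028], [-0.342, -0.001, -0.94]] q [-0.08  0.59  0.59  1.28 -0.13  1.65  0.58]
dp cm, old axes [ 0.02 -0.03  0.21]
rot tool [-0.0013  0.0005  0.0006] dp cm new axes [ 0.02 -0.03  0.21]
```

Still free (Fz about -5, the board's weight). I'll take more 1 mm steps.

```bash
python3 -m crank '{"dp":[[0.035,0,0.1],[0,0,0],[0.035,0,0.1],[0,0,0],[0,0,0],[0,0,0],[0,0,0],[0,0,0]],"delta_rot":[[0,0,0],[0,0,0],[0,0,0],[0,0,0],[0,0,0],[0,0,0],[0,0,0],[0,0,0]]}'
python3 -c "
from g import *
st();rel(P-X*.008,M)"
```

```text
time: 11.75
position: [0.578, -0.2565, 0.2031]
tool_rot: [3.077, 0.135, -0.542]
ft_force: [0.3, 1.7, 6.5]
grip_width: 0.206
t 11.75 p [ 0.578  -0.2565  0.2031] rot [ 3.077  0.135 -0.542] f [0.3 1.7 6.5] g 0.206
[[0.936, 0.087, -0.341], [0.082, -0.996, -0.029], [-0.342, -0.001, -0.94]] q [-0.08  0.59  0.59  1.29 -0.13  1.65  0.58]
dp cm, old axes [-0.04 -0.04  0.1 ]
rot tool [-0.0009 -0.0002  0.0007] dp cm new axes [-0.04 -0.04  0.1 ]
```

Floor contact. I'll ease up 0.5 mm, then slide horizontally toward the rail in small steps.

```bash
python3 -m crank '{"dp":[[-0.02,0,-0.05],[0.19,0,-0.07],[0,0,0],[0.19,0,-0.07],[0,0,0],[0,0,0],[0,0,0],[0,0,0]],"delta_rot":[[0,0,0],[0,0,0],[0,0,0],[0,0,0],[0,0,0],[0,0,0],[0,0,0],[0,0,0]]}'
python3 -c "
from g import *
st();rel(P,M)"
python3 -m crank '{"dp":[[0.09,0,-0.035],[0,0,0],[0.09,0,-0.035],[0,0,0],[0,0,0],[0,0,0],[0,0,0],[0,0,0]],"delta_rot":[[0,0,0],[0,0,0],[0,0,0],[0,0,0],[0,0,0],[0,0,0],[0,0,0],[0,0,0]]}'
python3 -c "
from g import *
st();rel(P,M)"
```

```text
time: 12.55
position: [0.5809, -0.2565, 0.2026]
tool_rot: [3.077, 0.133, -0.547]
ft_force: [-5.0, 0.1, 3.4]
grip_width: 0.205
t 12.55 p [ 0.5809 -0.2565  0.2026] rot [ 3.077  0.133 -0.547] f [-5.   0.1  3.4] g 0.205
[[0.935, 0.086, -0.343], [0.081, -0.996, -0.028], [-0.344, -0.001, -0.939]] q [-0.07  0.6   0.59  1.27 -0.14  1.66  0.58]
dp cm, old axes [ 0.42 -0.06 -0.13]
rot tool [-0.0016  0.0026 -0.0002] dp cm new axes [ 0.43 -0.06 -0.13]
time: 13.35
position: [0.5838, -0.2561, 0.2028]
tool_rot: [3.077, 0.134, -0.543]
ft_force: [-4.1, -1.9, 2.8]
grip_width: 0.205
t 13.35 p [ 0.5838 -0.2561  0.2028] rot [ 3.077  0.134 -0.543] f [-4.1 -1.9  2.8] g 0.205
[[0.936, 0.087, -0.341], [0.082, -0.996, -0.029], [-0.342, -0.001, -0.94]] q [-0.07  0.61  0.59  1.27 -0.14  1.66  0.57]
dp cm, old axes [ 0.16 -0.05 -0.  ]
rot tool [-0.001   0.0004  0.0005] dp cm new axes [ 0.16 -0.05 -0.  ]
```

```bash
python3 -m crank '{"dp":[[0.09,0,-0.035],[0,0,0],[0,0,0],[0.09,0,-0.035],[0,0,0],[0,0,0],[0,0,0],[0,0,0]],"delta_rot":[[0,0,0],[0,0,0],[0,0,0],[0,0,0],[0,0,0],[0,0,0],[0,0,0],[0,0,0]]}'
python3 -c "
from g import *
st();rel(P,M)
snap('side','side6.png');snap('top','top6.png')
b=cv2.imread('pics/side6.png')[190:280,270:390]
cv2.imwrite('pics/m6.png',cv2.resize(b,(800,600),interpolation=2))"
```

```text
time: 14.15
position: [0.5857, -0.2557, 0.2028]
tool_rot: [3.077, 0.135, -0.543]
ft_force: [-3.9, -0.1, 4.0]
grip_width: 0.2
t 14.15 p [ 0.5857 -0.2557  0.2028] rot [ 3.077  0.135 -0.543] f [-3.9 -0.1  4. ] g 0.2
[[0.936, 0.087, -0.341], [0.082, -0.996, -0.028], [-0.342, -0.001, -0.94]] q [-0.07  0.61  0.59  1.26 -0.14  1.66  0.57]
dp cm, old axes [-0.02 -0.03  0.06]
rot tool [-0.0013  0.0004  0.0007] dp cm new axes [-0.02 -0.03  0.06]
```

View pics/m6.png

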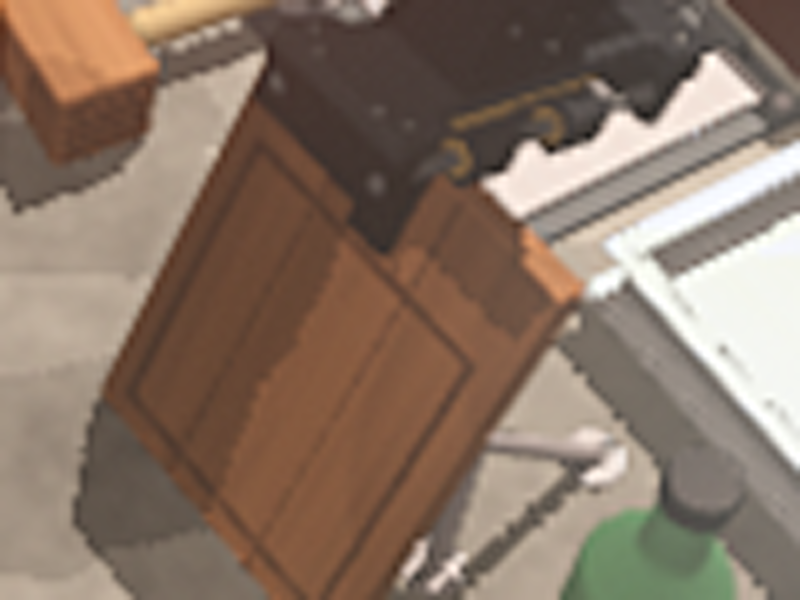

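```bash
python3 -m crank '{"dp":[[0.09,0,-0.035],[0,0,0],[0,0,0],[0,0,0],[0,0,0],[0,0,0],[0,0,0],[0,0,0]],"delta_rot":[[0,0,0],[0,0,0],[0,0,0],[0,0,0],[0,0,0],[0,0,0],[0,0,0],[0,0,0]]}'
python3 -m crank '{"dp":[[0.09,0,-0.035],[0,0,0],[0,0,0],[0,0,0],[0,0,0],[0,0,0],[0,0,0],[0,0,0]],"delta_rot":[[0,0,0],[0,0,0],[0,0,0],[0,0,0],[0,0,0],[0,0,0],[0,0,0],[0,0,0]]}'
```

```text
time: 15.05
position: [0.5859, -0.2558, 0.2028]
tool_rot: [3.077, 0.134, -0.546]
ft_force: [-6.1, -0.3, 2.8]
grip_width: 0.204
time: 15.85
position: [0.5861, -0.2558, 0.2028]
tool_rot: [3.077, 0.134, -0.549]
ft_force: [-7.1, 0.2, 2.4]
grip_width: 0.204
```

The board is stopped by the rail, with Fx growing and no further advance. I'll ease the push, then open.

```bash
python3 -m crank '{"dp":[[-0.1,0,0.02],[0,0,0],[0,0,0],[0,0,0],[0,0,0],[0,0,0],[0,0,0],[0,0,0]],"delta_rot":[[0,0,0],[0,0,0],[0,0,0],[0,0,0],[0,0,0],[0,0,0],[0,0,0],[0,0,0]]}'
python3 -m crank '{"dp":[[0,0,0],[0,0,0],[0,0,0],[0,0,0],[0,0,0],[0,0,0],[0,0,0],[0,0,0]],"delta_rot":[[0,0,0],[0,0,0],[0,0,0],[0,0,0],[0,0,0],[0,0,0],[0,0,0],[0,0,0]]}' 4.5 20
python3 -m crank '{"dp":[[0,0,-0.5],[0,0,-1],[0,0,-2],[0,0,-2],[0,0,-3],[0,0,-3],[0,0,-3],[0,0,-3]],"delta_rot":[[0,0,0],[0,0,0],[0,0,0],[0,0,0],[0,0,0],[0,0,0],[0,0,0],[0,0,0]]}'
python3 -c "
from g import *
st()
snap('side','side7.png');snap('top','top7.png')
b=cv2.imread('pics/side7.png')[170:290,250:410]
cv2.imwrite('pics/m7.png',cv2.resize(b,(800,600),interpolation=2))"
```

```text
time: 16.65
position: [0.586, -0.2557, 0.2028]
tool_rot: [3.077, 0.134, -0.546]
ft_force: [-6.0, -0.0, 2.5]
grip_width: 0.205
time: 17.45
position: [0.5867, -0.2557, 0.203]
tool_rot: [3.077, 0.135, -0.543]
ft_force: [0.3, -0.4, 0.4]
grip_width: 0.518
time: 18.25
position: [0.6475, -0.2502, 0.3691]
tool_rot: [3.076, 0.136, -0.54]
ft_force: [-45.7, 23.6, 15.3]
grip_width: 0.518
t 18.25 p [ 0.6475 -0.2502  0.3691] rot [ 3.076  0.136 -0.54 ] f [-45.7  23.6  15.3] g 0.518
[[0.937, 0.088, -0.339], [0.083, -0.996, -0.031], [-0.341, 0.001, -0.94]] q [ 0.06  0.72  0.51  0.73 -0.15  2.05  0.55]
```

View pics/m7.png

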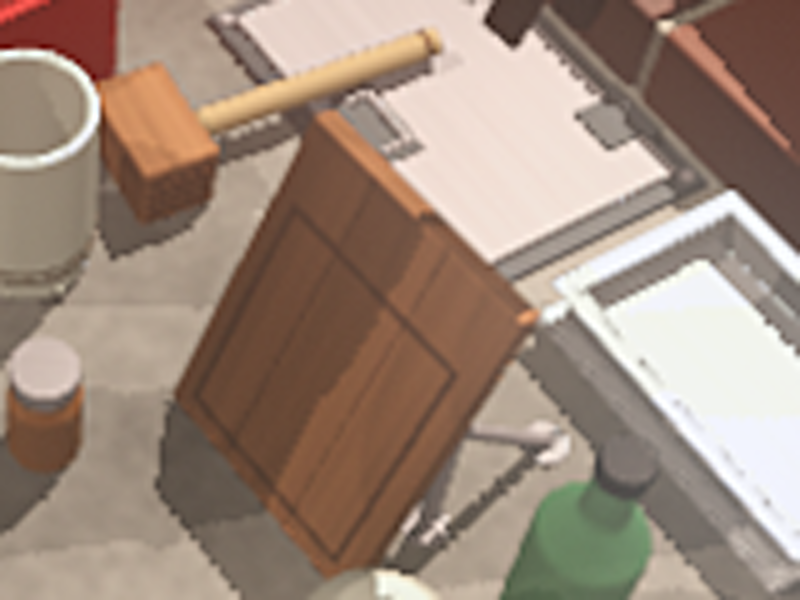

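View pics/top7.png

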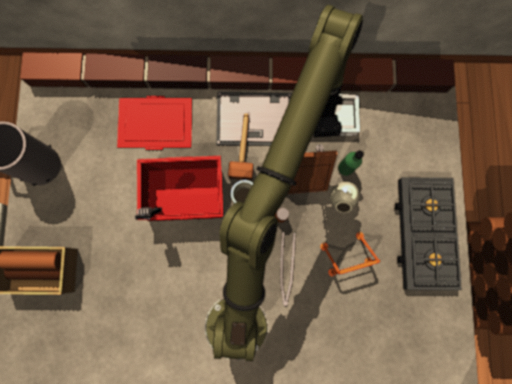

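The board stands on the rack. The retreat pushed joint 6 to its limit (2.05), so I'll come back toward the robot and bring the tool upright.

```bash
python3 -m crank '{"dp":[[-1,0,0.3],[-2,0,0.5],[-2,0,0.2],[-2,0,0],[-2,0,0],[-1,0,0],[0,0,0],[0,0,0]],"delta_rot":[[0,0.05,0],[0,0.07,0],[0,0.07,0],[0,0.07,0],[0,0.08,0],[0,0,0],[0,0,0],[0,0,0]]}'
python3 -c "
from g import *
s=st();print(s['joint_torque'])"
```

```text
time: 19.15
position: [0.5473, -0.2586, 0.3769]
tool_rot: [-3.137, -0.139, 0.015]
ft_force: [0.6, 0.3, 0.6]
grip_width: 0.512
t 19.15 p [ 0.5473 -0.2586  0.3769] rot [-3.137 -0.139  0.015] f [0.6 0.3 0.6] g 0.512
[[0.996, 0.089, -0.01], [0.089, -0.996, 0.001], [-0.01, -0.002, -1.0]] q [-0.03  0.22  0.52  1.35 -0.1   1.62  0.57]
[ 1.02527607e+00 -4.14262819e+01  4.52693179e+00 -3.15091896e+01
  1.49703249e-01  2.09147371e-01  3.93559516e-03]
```

```bash
python3 -c "
from g import *
a=snap('top','top8.png')[180:230,130:180];b=snap('side','side8.png')[100:160,170:220]
cv2.imwrite('pics/m8.png',np.hstack([cv2.resize(a,(400,400),interpolation=2),np.pad(cv2.resize(b,(400,480),interpolation=2),((0,0),(0,0),(0,0)))[:400]]))
cv2.imwrite('pics/m8b.png',cv2.resize(b,(500,600),interpolation=2))
c=cv2.imread('pics/top8.png')[130:230,230:370]
cv2.imwrite('pics/m8c.png',cv2.resize(c,(770,550),interpolation=2))
"
```

```text
(no output)
```

View pics/m8.png

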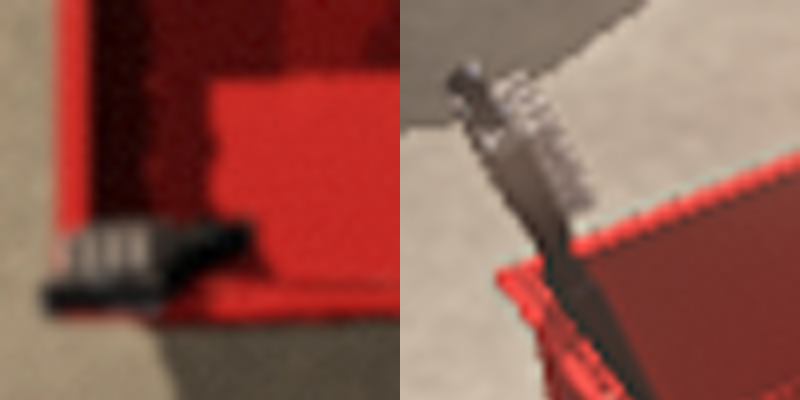

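View pics/m8b.png

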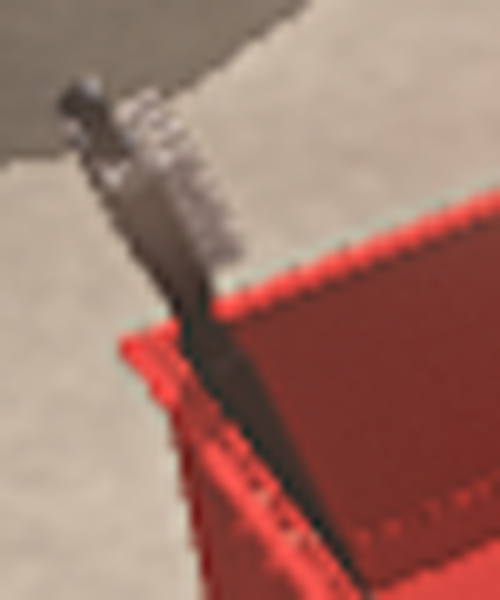

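View pics/m8c.png

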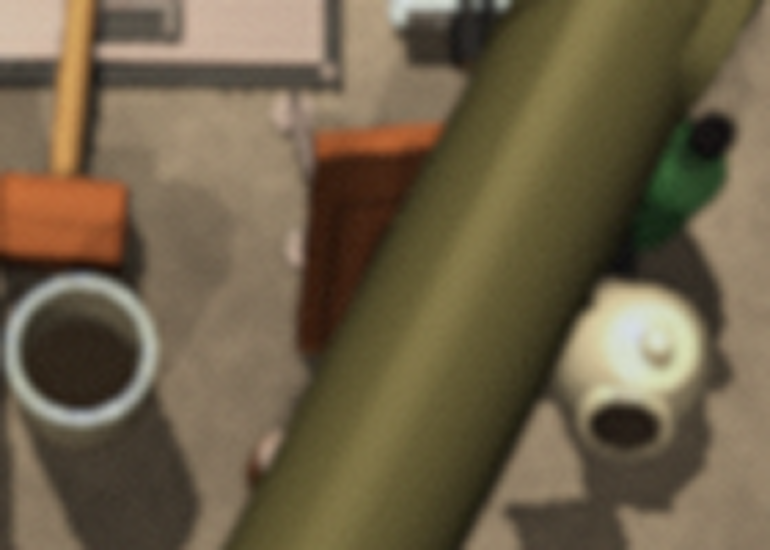

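```bash
python3 -c "
from g import *
print(at('top',142.7,217.3,.269), at('side',179.7,112.5,.269), tri((179.7,112.5),(142.7,217.3)))
print(at('top',130+45/8,180+297/8,.269), at('top',130+160/8,180+297/8,.269))
print('crock',at('top',230+82/5.5,130+350/5.5,.15))
from scipy.optimize import least_squares
"
```

```text
[0.3678868  0.29703947 0.269     ] [0.37086029 0.29766765 0.269     ] [0.3691322  0.29651951 0.27006436]
[0.36817788 0.31945854 0.269     ] [0.36872216 0.27395398 0.269     ]
crock [ 0.46898823 -0.02702694  0.15      ]
```

```bash
cat > b.py <<'E'
from h import *
def Rb(th,a):
    """brush yaw th (dir of brush own x), leaning toward -x_b by a; tool x = brush y"""
    y=np.array([-np.sin(th),np.cos(th),0]); xh=np.array([np.cos(th),np.sin(th),0])
    u=-np.sin(a)*xh+np.array([0,0,np.cos(a)]); z=-u
    return np.stack([y,np.cross(z,y),z],1)
M=Rb(.04,np.radians(13)); u=-M[:,2]
tip=np.array([.369,.297,.269]); P=tip-.032*u
E
python3 -c "
from b import *
print(M.round(3));rel(P+.1*u,M)
C=R.from_rotvec(ctrl.get_state()['tool_rot']).as_matrix()
"
```

```text
[[-0.04   0.974  0.225]
 [ 0.999  0.039  0.009]
 [ 0.     0.225 -0.974]]
dp cm, old axes [-14.33 -56.98   4.32]
rot tool [-0.1911  0.1805 -1.5137] dp cm new axes [ 56.21 -17.65   0.11]
```

```bash
python3 -m crank '{"dp":[[0,-2,-0.5],[-0.5,-3,-0.5],[-1,-4,-0.5],[-1,-4,-0.5],[-1,-4,-0.5],[-1,-4,0],[-1,-4,0],[-1,-4,0]],"delta_rot":[[0,0,0],[0,0,0],[0,0,0],[0,0,0],[0,0,0],[0,0,0],[0,0,0],[0,0,0]]}' 8.7
python3 -m crank '{"dp":[[-1,-4,0],[-1,-4,0],[-1,-4,0],[-1,-4,0],[-1,-4,0],[-1,-4,0],[-1,-3,0],[-0.5,-1,0]],"delta_rot":[[0,0,0],[0,0,0],[0,0,0],[0,0,0],[0,0,0],[0,0,0],[0,0,0],[0,0,0]]}'
python3 -c "
from b import *
rel(P+.1*u,M);st()
"
```

```text
time: 20.05
position: [0.4566, 0.0262, 0.4026]
tool_rot: [-3.138, -0.139, 0.017]
ft_force: [0.6, 0.4, 0.3]
grip_width: 0.996
time: 20.85
position: [0.3555, 0.3006, 0.4031]
tool_rot: [-3.137, -0.148, 0.02]
ft_force: [-0.4, -0.3, 0.3]
grip_width: 0.997
dp cm, old axes [-0.14  0.41  6.78]
rot tool [-0.1921  0.1809 -1.5089] dp cm new axes [-0.41 -1.72  6.56]
t 20.85 p [0.3555 0.3006 0.4031] rot [-3.137 -0.148  0.02 ] f [-0.4 -0.3  0.3] g 0.997
[[0.995, 0.094, -0.013], [0.094, -0.996, 0.0], [-0.012, -0.001, -1.0]] q [-0.61 -0.09 -0.13  1.59 -0.02  1.65 -0.65]
```

```bash
python3 -m crank '{"dp":[[0,0,0],[0,0,0],[0,0,0],[0,0,0],[0,0,0],[0,0,0],[0,0,0],[0,0,0]],"delta_rot":[[-0.0175,0.0164,-0.137],[-0.0175,0.0164,-0.137],[-0.0175,0.0164,-0.137],[-0.0175,0.0164,-0.137],[-0.0175,0.0164,-0.137],[-0.0175,0.0164,-0.137],[-0.0175,0.0164,-0.137],[-0.0175,0.0164,-0.137]]}'
python3 -m crank '{"dp":[[0,0,0],[0,0,0],[0,0,0],[-0.4,-1.7,1.5],[0,0,2.5],[0,0,2.5],[0,0,0],[0,0,0]],"delta_rot":[[-0.0175,0.0164,-0.137],[-0.0175,0.0164,-0.137],[-0.0175,0.0164,-0.137],[0,0,0],[0,0,0],[0,0,0],[0,0,0],[0,0,0]]}'
python3 -c "
from b import *
rel(P,M);st()
a=snap('top','top9.png')[160:250,120:210];b=snap('side','side9.png')[70:160,150:240]
cv2.imwrite('pics/m9.png',np.hstack([cv2.resize(a,(400,400),interpolation=2),cv2.resize(b,(400,400),interpolation=2)]))
"
```

```text
time: 21.65
position: [0.3581, 0.2961, 0.4036]
tool_rot: [2.494, 1.691, 0.184]
ft_force: [-0.8, 0.8, 0.0]
grip_width: 0.998
time: 22.45
position: [0.3561, 0.292, 0.337]
tool_rot: [2.069, 2.133, 0.244]
ft_force: [-0.9, -0.5, 0.4]
grip_width: 1.001
dp cm, old axes [ 0.48 -0.28 10.12]
rot tool [ 0.0019  0.0031 -0.0092] dp cm new axes [ 0.45 -0.25 10.12]
t 22.45 p [0.3561 0.292  0.337 ] rot [2.069 2.133 0.244] f [-0.9 -0.5  0.4] g 1.001
[[-0.03, 0.973, 0.227], [1.0, 0.03, 0.006], [-0.001, 0.227, -0.974]] q [-0.75 -0.24 -0.1   1.86  0.15  1.36  0.73]
```

View pics/m9.png

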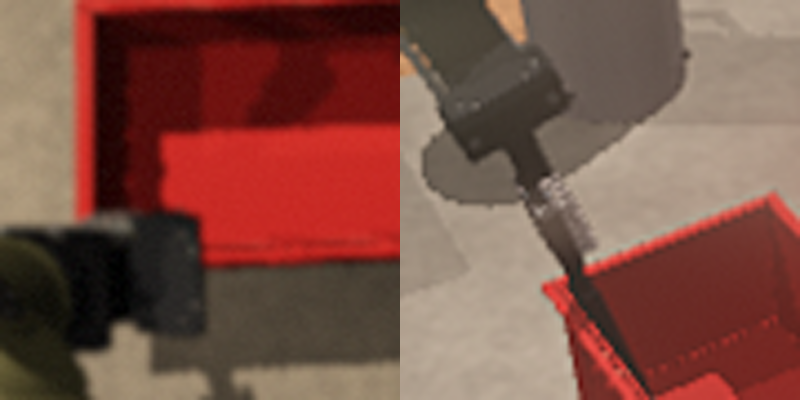

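The gripper (side crop, (510,110)) lines up above the head. Joint 2 is near its lower limit, so I'll descend in two steps and check it.

```bash
python3 -m crank '{"dp":[[0.45,-0.25,0.5],[0,0,1],[0,0,1.5],[0,0,1],[0,0,0],[0,0,0],[0,0,0],[0,0,0]],"delta_rot":[[0,0,0],[0,0,0],[0,0,0],[0,0,0],[0,0,0],[0,0,0],[0,0,0],[0,0,0]]}'
python3 -c "
from b import *
rel(P,M);st()"
```

```text
time: 23.35
position: [0.3623, 0.2971, 0.2981]
tool_rot: [2.068, 2.134, 0.248]
ft_force: [0.3, 0.6, 0.5]
grip_width: 1.0
dp cm, old axes [-0.03 -0.03  6.18]
rot tool [ 0.0038  0.0013 -0.0087] dp cm new axes [-0.03 -0.01  6.18]
t 23.35 p [0.3623 0.2971 0.2981] rot [2.068 2.134 0.248] f [0.3 0.6 0.5] g 1.0
[[-0.031, 0.973, 0.228], [1.0, 0.03, 0.008], [0.001, 0.229, -0.974]] q [-0.75 -0.22 -0.1   1.92  0.15  1.28  0.72]
```

Fine. I'll continue down and then look.

```bash
python3 -m crank '{"dp":[[0,0,1],[0,0,1.5],[0,0,1.5],[0,0,1.2],[0,0,1],[0,0,0],[0,0,0],[0,0,0]],"delta_rot":[[0,0,0],[0,0,0],[0,0,0],[0,0,0],[0,0,0],[0,0,0],[0,0,0],[0,0,0]]}'
python3 -c "
from b import *
rel(P,M);st()
a=snap('top','top10.png')[160:250,120:210];b=snap('side','side10.png')[80:150,150:220]
cv2.imwrite('pics/m10.png',np.hstack([cv2.resize(a,(300,300),interpolation=2),cv2.resize(b,(500,500),interpolation=2)[:300]]))
cv2.imwrite('pics/m10.png',cv2.resize(b,(600,600),interpolation=2))
"
```

```text
time: 24.15
position: [0.3765, 0.2976, 0.2377]
tool_rot: [2.068, 2.134, 0.248]
ft_force: [-0.4, 0.8, -0.3]
grip_width: 1.003
dp cm, old axes [-0.03 -0.03 -0.02]
rot tool [ 0.0038  0.0013 -0.0087] dp cm new axes [-0.03 -0.03 -0.02]
t 24.15 p [0.3765 0.2976 0.2377] rot [2.068 2.134 0.248] f [-0.4  0.8 -0.3] g 1.003
[[-0.031, 0.973, 0.228], [1.0, 0.03, 0.008], [0.001, 0.229, -0.974]] q [-0.74 -0.16 -0.09  2.    0.16  1.15  0.71]
```

View pics/m10.png

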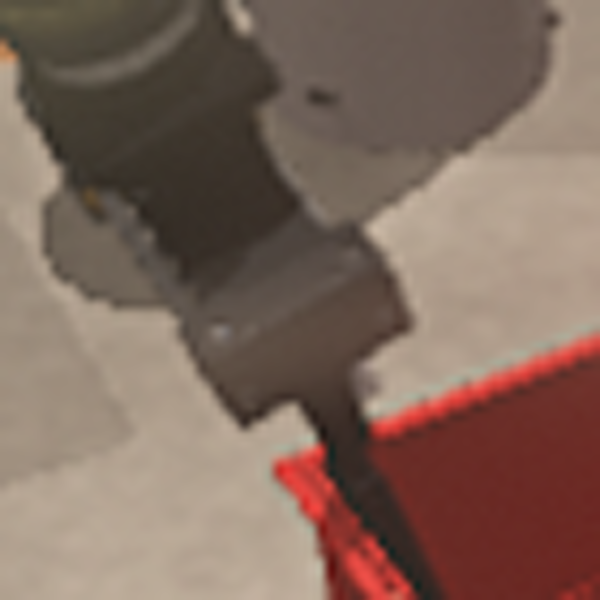

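```bash
python3 -m crank '{"dp":[[0,0,0],[0,0,0],[0,0,0],[0,0,0],[0,0,0],[0,0,0],[0,0,0],[0,0,0]],"delta_rot":[[0,0,0],[0,0,0],[0,0,0],[0,0,0],[0,0,0],[0,0,0],[0,0,0],[0,0,0]]}' 3 25
```

```text
time: 25.05
position: [0.3764, 0.2972, 0.2369]
tool_rot: [2.068, 2.133, 0.246]
ft_force: [1.5, 0.3, -0.6]
grip_width: 0.554
```

```bash
python3 -m crank '{"dp":[[0,0.15,-0.5],[0,0.35,-1],[0,0.45,-1.9],[0,0.7,-2.9],[0,0.7,-2.9],[0,0.7,-2.9],[0,0.7,-2.9],[0,0.7,-2.9]],"delta_rot":[[0,0,0],[0,0,0],[0,0,0],[0,0,0],[0,0,0],[0,0,0],[0,0,0],[0,0,0]]}'
python3 -c "
from b import *
st()
b=snap('side','side11.png')[40:180,140:280]
cv2.imwrite('pics/m11.png',cv2.resize(b,(600,600),interpolation=2))
"
```

```text
time: 25.85
position: [0.3785, 0.2971, 0.4234]
tool_rot: [2.069, 2.134, 0.246]
ft_force: [0.2, -0.0, -3.0]
grip_width: 0.548
t 25.85 p [0.3785 0.2971 0.4234] rot [2.069 2.134 0.246] f [ 0.2 -0.  -3. ] g 0.548
[[-0.031, 0.973, 0.228], [1.0, 0.03, 0.007], [0.0, 0.228, -0.974]] q [-0.74 -0.19 -0.08  1.66  0.15  1.52  0.78]
```

View pics/m11.png

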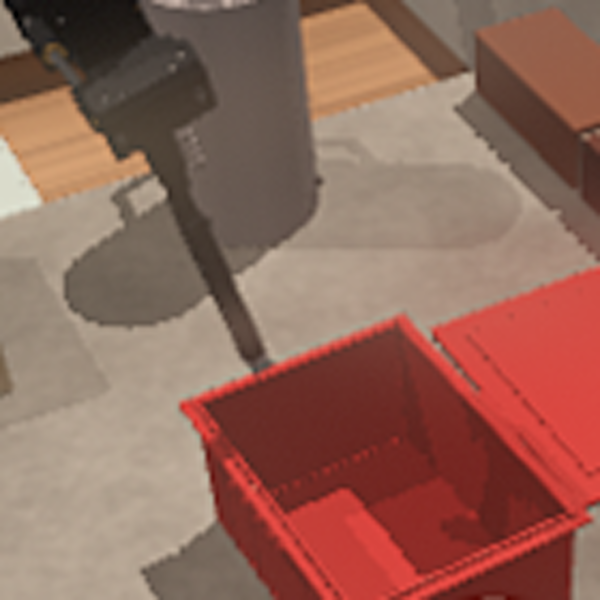

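```bash
cat >> b.py <<'E'
Cr=np.array([.4695,-.027,0])
LB=.238
def pose(al,Y,zb,dx=0.,th=-np.pi/2):
    """brush leaning to world +y by al, butt-centre at crock Y offset, height zb"""
    Mm=Rb(th,al); uu=-Mm[:,2]; O=Cr+np.array([dx,Y,zb]); return O+LB*uu,Mm
E
python3 -c "
from b import *
s=ctrl.get_state();C=R.from_rotvec(s['tool_rot']).as_matrix()
print(proj('side',np.array(s['position'])+C[:,2]*.238), proj('side',np.array(s['position'])+C[:,2]*.245))
p,Mm=pose(np.radians(18),-.028,.18); print(p,Mm.round(3)); rel(p,Mm)
"
```

```text
[200.00852759 122.49140923] [200.660178   123.84457363]
[0.4695     0.01854604 0.40635145] [[ 1.     0.     0.   ]
 [ 0.    -0.951 -0.309]
 [ 0.     0.309 -0.951]]
dp cm, old axes [-28.24   7.38   3.95]
rot tool [-0.065  -0.4399  1.5407] dp cm new axes [ 8.97 25.89 10.8 ]
```

```bash
python3 -m crank '{"dp":[[-2,1,0.2],[-4,1,0.2],[-4,1,0.2],[-4,1,0.3],[-4,1,0.3],[-4,1,0.3],[-4,1,0.2],[-2,1,0.2]],"delta_rot":[[0,0,0],[0,0,0],[0,0,0],[0,0,0],[0,0,0],[0,0,0],[0,0,0],[0,0,0]]}'
python3 -m crank '{"dp":[[0,0,0],[0,0,0],[0,0,0],[0,0,0],[0,0,0],[0,0,0],[0,0,0],[0,0,0]],"delta_rot":[[-0.0054,-0.0367,0.1284],[-0.0054,-0.0367,0.1284],[-0.0054,-0.0367,0.1284],[-0.0054,-0.0367,0.1284],[-0.0054,-0.0367,0.1284],[-0.0054,-0.0367,0.1284],[-0.0054,-0.0367,0.1284],[-0.0054,-0.0367,0.1284]]}'
python3 -m crank '{"dp":[[0,0,0],[0,0,0],[0,0,0],[0,0,0],[0,0,0],[0,0,0],[0,0,0],[0,0,0]],"delta_rot":[[-0.0054,-0.0367,0.1284],[-0.0054,-0.0367,0.1284],[-0.0054,-0.0367,0.1284],[-0.0054,-0.0367,0.1284],[0,0,0],[0,0,0],[0,0,0],[0,0,0]]}'
python3 -c "
from b import *
st();p,Mm=pose(np.radians(18),-.028,.18); rel(p,Mm)
"
```

```text
time: 26.7
position: [0.4697, 0.0148, 0.422]
tool_rot: [2.074, 2.126, 0.245]
ft_force: [0.7, 1.3, -2.4]
grip_width: 0.547
time: 27.5
position: [0.4694, 0.0203, 0.4218]
tool_rot: [2.754, 0.75, 0.08]
ft_force: [-1.0, 0.2, -1.9]
grip_width: 0.55
time: 28.3
position: [0.4695, 0.02, 0.4215]
tool_rot: [2.821, 0.003, -0.009]
ft_force: [-1.5, 0.1, -1.3]
grip_width: 0.547
t 28.3 p [0.4695 0.02   0.4215] rot [ 2.821  0.003 -0.009] f [-1.5  0.1 -1.3] g 0.547
[[1.0, 0.003, -0.006], [0.001, -0.949, -0.315], [-0.006, 0.315, -0.949]] q [-0.21 -0.05 -0.1   1.55  0.3   1.74 -0.28]
dp cm, old axes [ 0.01 -0.34  1.49]
rot tool [0.006  0.0057 0.0029] dp cm new axes [ 0.   -0.33  1.49]
```

```bash
python3 -m crank '{"dp":[[0,-0.34,0],[0,0,0],[0,0,0],[0,0,0],[0,0,0],[0,0,0],[0,0,0],[0,0,0]],"delta_rot":[[0.006,0.0057,0.003],[0,0,0],[0,0,0],[0,0,0],[0,0,0],[0,0,0],[0,0,0],[0,0,0]]}'
python3 -c "
from b import *
st();p,Mm=pose(np.radians(18),-.028,.18); rel(p,Mm)
a=snap('top','top12.png')[150:240,200:290];b=snap('side','side12.png')[110:240,200:310]
cv2.imwrite('pics/m12.png',np.hstack([cv2.resize(a,(300,600),interpolation=2),cv2.resize(b,(500,600),interpolation=2)]))
print(proj('side',Cr+[0,-.028,.195]),proj('side',Cr+[0,0,.15]))
"
```

```text
time: 29.1
position: [0.4698, 0.0232, 0.4201]
tool_rot: [2.827, -0.002, -0.001]
ft_force: [0.1, 0.2, -2.2]
grip_width: 0.545
t 29.1 p [0.4698 0.0232 0.4201] rot [ 2.827e+00 -2.000e-03 -1.000e-03] f [ 0.1  0.2 -2.2] g 0.545
[[1.0, -0.001, -0.001], [-0.001, -0.951, -0.309], [-0.001, 0.309, -0.951]] q [-0.22 -0.05 -0.11  1.55  0.3   1.74 -0.29]
dp cm, old axes [-0.03  0.02  1.45]
rot tool [ 0.0004  0.001  -0.0011] dp cm new axes [-0.03  0.02  1.45]
[258.51316343 188.13494126] [254.11099086 191.41515124]
```

View pics/m12.png

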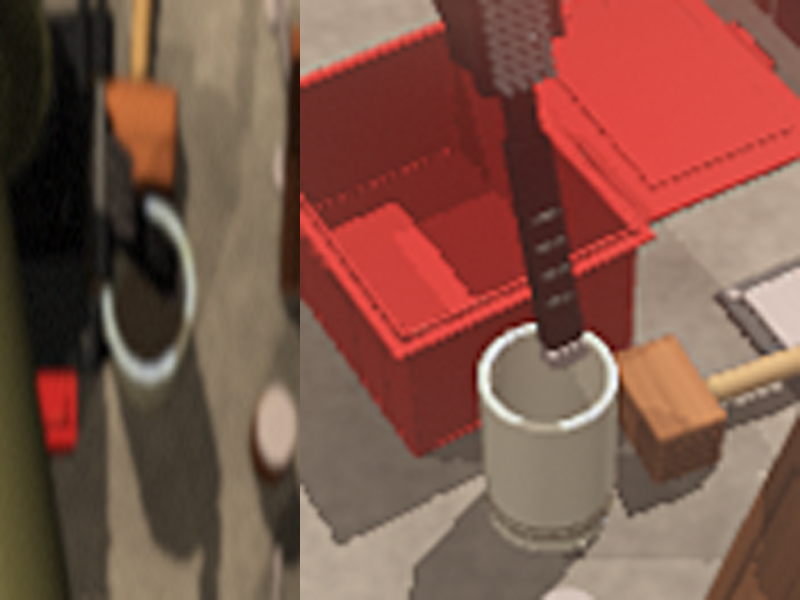

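The butt (crop (565,355)) is over the -y half of the mouth (ellipse centre (548,378)), as predicted. I'll lower vertically.

```bash
python3 -m crank '{"dp":[[0,-0.28,-0.09],[0,-0.31,0.95],[0,-0.62,1.9],[0,-0.62,1.9],[0,-0.62,1.9],[0,-0.62,1.9],[0,-0.62,1.9],[0,0,0]],"delta_rot":[[0,0,0],[0,0,0],[0,0,0],[0,0,0],[0,0,0],[0,0,0],[0,0,0],[0,0,0]]}'
python3 -c "
from b import *
st();p,Mm=pose(np.radians(18),-.025,.01); rel(p,Mm)
a=snap('top','top13.png')[150:240,200:290];b=snap('side','side13.png')[110:240,200:310]
cv2.imwrite('pics/m13.png',np.hstack([cv2.resize(a,(300,600),interpolation=2),cv2.resize(b,(500,600),interpolation=2)]))
"
```

```text
time: 30.0
position: [0.4679, 0.026, 0.3068]
tool_rot: [2.826, -0.0, -0.009]
ft_force: [-0.2, -1.1, -2.9]
grip_width: 0.551
t 30.0 p [0.4679 0.026  0.3068] rot [ 2.826 -0.    -0.009] f [-0.2 -1.1 -2.9] g 0.551
[[1.0, 0.001, -0.007], [-0.001, -0.951, -0.311], [-0.007, 0.311, -0.951]] q [-0.22 -0.04 -0.11  1.76  0.29  1.53 -0.36]
dp cm, old axes [ 0.2  -1.76  6.83]
rot tool [0.0016 0.0066 0.0009] dp cm new axes [ 0.16 -1.75  6.83]
```

View pics/m13.png

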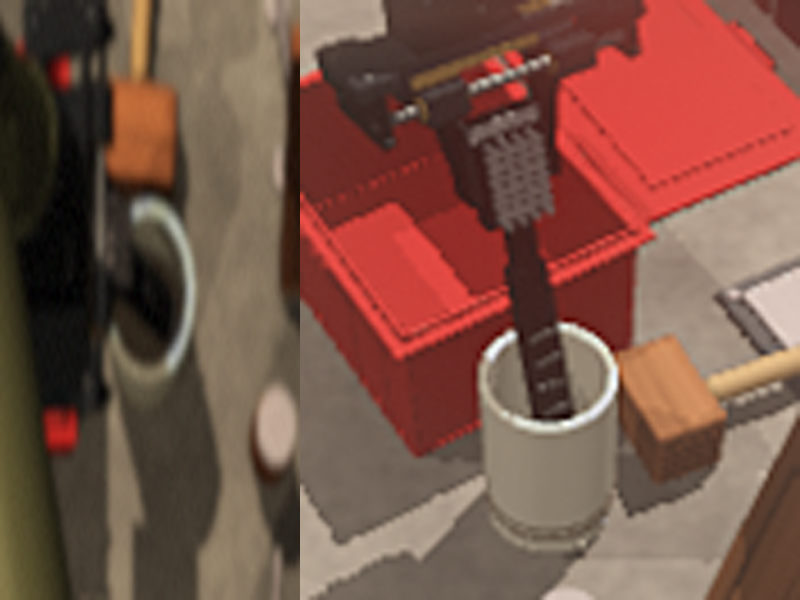

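The brush is inside the mouth and clear of the rim. I'll lower to near the floor.

```bash
python3 -m crank '{"dp":[[0.15,-0.31,0.95],[0,-0.47,1.4],[0,-0.47,1.4],[0,-0.47,1.4],[0,-0.22,0.67],[0,0,0],[0,0,0],[0,0,0]],"delta_rot":[[0,0.005,0],[0,0,0],[0,0,0],[0,0,0],[0,0,0],[0,0,0],[0,0,0],[0,0,0]]}'
python3 -m crank '{"dp":[[0,-0.06,0.19],[0,0,0],[0,-0.06,0.19],[0,0,0],[0,0,0],[0,0,0],[0,0,0],[0,0,0]],"delta_rot":[[0,0,0],[0,0,0],[0,0,0],[0,0,0],[0,0,0],[0,0,0],[0,0,0],[0,0,0]]}'
python3 -c "
from b import *
st();p,Mm=pose(np.radians(18),-.025,.01); rel(p,Mm)"
```

```text
time: 30.9
position: [0.4718, 0.0269, 0.2495]
tool_rot: [2.827, -0.001, 0.008]
ft_force: [-0.0, 0.3, -2.3]
grip_width: 0.554
time: 31.7
position: [0.4714, 0.0267, 0.2449]
tool_rot: [2.827, -0.001, 0.006]
ft_force: [-0.0, 0.5, -2.0]
grip_width: 0.548
t 31.7 p [0.4714 0.0267 0.2449] rot [ 2.827e+00 -1.000e-03  6.000e-03] f [-0.   0.5 -2. ] g 0.548
[[1.0, -0.001, 0.004], [0.0, -0.951, -0.309], [0.004, 0.309, -0.951]] q [-0.22 -0.01 -0.12  1.85  0.3   1.4  -0.4 ]
dp cm, old axes [-0.2   0.23  0.97]
rot tool [ 0.0004 -0.0041 -0.0011] dp cm new axes [-0.19  0.23  0.97]
```

```bash
python3 -m crank '{"dp":[[-0.04,0.06,0.2],[-0.04,0.06,0.2],[-0.04,0.06,0.2],[0,0,0],[0,-0.03,0.1],[0,0,0],[0,0,0],[0,0,0]],"delta_rot":[[0,0,0],[0,0,0],[0,0,0],[0,0,0],[0,0,0],[0,0,0],[0,0,0],[0,0,0]]}'
python3 -m crank '{"dp":[[0,-0.03,0.1],[0,0,0],[0,0,0],[0,0,0],[0,0,0],[0,0,0],[0,0,0],[0,0,0]],"delta_rot":[[0,0,0],[0,0,0],[0,0,0],[0,0,0],[0,0,0],[0,0,0],[0,0,0],[0,0,0]]}'
python3 -c "
from b import *
st();p,Mm=pose(np.radians(18),-.025,.01); rel(p,Mm)"
```

```text
time: 32.5
position: [0.4703, 0.0231, 0.2387]
tool_rot: [2.827, -0.001, 0.006]
ft_force: [-0.5, 0.9, -2.7]
grip_width: 0.552
time: 33.3
position: [0.4702, 0.0231, 0.2376]
tool_rot: [2.827, -0.001, 0.006]
ft_force: [0.1, 0.3, -2.3]
grip_width: 0.55
t 33.3 p [0.4702 0.0231 0.2376] rot [ 2.827e+00 -1.000e-03  6.000e-03] f [ 0.1  0.3 -2.3] g 0.55
[[1.0, -0.001, 0.004], [0.0, -0.951, -0.309], [0.004, 0.309, -0.951]] q [-0.21 -0.01 -0.11  1.87  0.3   1.39 -0.4 ]
dp cm, old axes [-0.07  0.11  0.16]
rot tool [ 0.0003 -0.004  -0.0011] dp cm new axes [-0.07  0.11  0.16]
```

```bash
python3 -c "
from b import *
p,Mm=pose(np.radians(22),-.029,.0115); rel(p,Mm)"
```

```text
dp cm, old axes [-0.08 -1.12  0.2 ]
rot tool [-0.0695 -0.004  -0.0013] dp cm new axes [-0.07 -1.14  0.12]
```

```bash
python3 -m crank '{"dp":[[-0.02,-0.28,0],[-0.02,-0.28,0],[-0.02,-0.28,0],[0,-0.28,0],[0,0,0],[0,0,0],[0,0,0],[0,0,0]],"delta_rot":[[-0.0174,-0.001,0],[-0.0174,-0.001,0],[-0.0174,-0.001,0],[-0.0174,-0.001,0],[0,0,0],[0,0,0],[0,0,0],[0,0,0]]}'
python3 -m crank '{"dp":[[0,-0.04,0.1],[0,0,0],[0,-0.04,0.1],[0,0,0],[0,0,0],[0,0,0],[0,0,0],[0,0,0]],"delta_rot":[[0,0,0],[0,0,0],[0,0,0],[0,0,0],[0,0,0],[0,0,0],[0,0,0],[0,0,0]]}'
python3 -c "
from b import *
st();p,Mm=pose(np.radians(22),-.029,.01); rel(p,Mm)"
```

```text
time: 34.1
position: [0.4698, 0.0338, 0.2339]
tool_rot: [2.758, -0.002, 0.001]
ft_force: [0.3, 1.2, -2.6]
grip_width: 0.55
time: 34.9
position: [0.4698, 0.0337, 0.2318]
tool_rot: [2.758, -0.002, 0.001]
ft_force: [0.8, 1.5, -1.5]
grip_width: 0.546
t 34.9 p [0.4698 0.0337 0.2318] rot [ 2.758e+00 -2.000e-03  1.000e-03] f [ 0.8  1.5 -1.5] g 0.546
[[1.0, -0.001, 0.001], [-0.001, -0.927, -0.375], [0.001, 0.375, -0.927]] q [-0.25  0.03 -0.14  1.86  0.36  1.41 -0.48]
dp cm, old axes [-0.03  0.01  0.12]
rot tool [ 0.     -0.0005 -0.0012] dp cm new axes [-0.03  0.01  0.12]
```

```bash
python3 -m crank '{"dp":[[0,-0.04,0.1],[0,0,0],[0,-0.02,0.05],[0,0,0],[0,0,0],[0,0,0],[0,0,0],[0,0,0]],"delta_rot":[[0,0,0],[0,0,0],[0,0,0],[0,0,0],[0,0,0],[0,0,0],[0,0,0],[0,0,0]]}'
python3 -c "
from b import *
st();p,Mm=pose(np.radians(22),-.029,.01); rel(p,Mm)
snap('top','top14.png');b=snap('side','side14.png')[110:240,200:310]
cv2.imwrite('pics/m14.png',cv2.resize(b,(500,600),interpolation=2))
"
```

```text
time: 35.7
position: [0.4698, 0.0337, 0.2302]
tool_rot: [2.757, -0.002, 0.001]
ft_force: [0.4, 2.4, 1.7]
grip_width: 0.549
t 35.7 p [0.4698 0.0337 0.2302] rot [ 2.757e+00 -2.000e-03  1.000e-03] f [0.4 2.4 1.7] g 0.549
[[1.0, -0.001, 0.0], [-0.001, -0.927, -0.375], [0.001, 0.375, -0.927]] q [-0.25  0.03 -0.14  1.87  0.36  1.41 -0.48]
dp cm, old axes [-0.03  0.06 -0.02]
rot tool [ 0.0001 -0.0003 -0.0013] dp cm new axes [-0.03  0.06 -0.02]
```

View pics/m14.png

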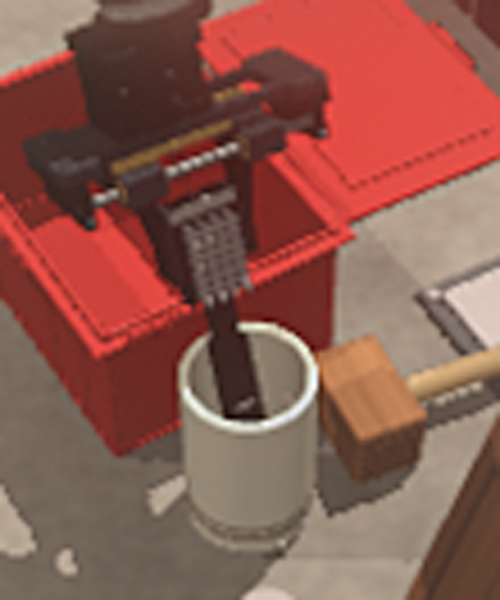

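The butt is on the crock floor (Fz went from -2.5 to +1.7). I'll tilt the brush about its butt toward the +y rim.

```bash
python3 -m crank '{"dp":[[0,-0.2,0],[0,-0.2,0],[0,-0.2,0],[0,0,0],[0,0,0],[0,0,0],[0,0,0],[0,0,0]],"delta_rot":[[-0.0087,0,0],[-0.0087,0,0],[-0.0087,0,0],[0,0,0],[0,0,0],[0,0,0],[0,0,0],[0,0,0]]}'
python3 -m crank '{"dp":[[0,-0.2,0],[0,0,0],[0,0,0],[0,0,0],[0,0,0],[0,0,0],[0,0,0],[0,0,0]],"delta_rot":[[-0.0087,0,0],[0,0,0],[0,0,0],[0,0,0],[0,0,0],[0,0,0],[0,0,0],[0,0,0]]}'
python3 -m crank '{"dp":[[0,-0.2,0],[0,0,0],[0,0,0],[0,0,0],[0,0,0],[0,0,0],[0,0,0],[0,0,0]],"delta_rot":[[-0.0087,0,0],[0,0,0],[0,0,0],[0,0,0],[0,0,0],[0,0,0],[0,0,0],[0,0,0]]}'
python3 -c "
from b import *
st()"
```

```text
time: 36.6
position: [0.4698, 0.0392, 0.228]
tool_rot: [2.732, -0.002, 0.001]
ft_force: [1.4, 2.6, 3.9]
grip_width: 0.55
time: 37.4
position: [0.4698, 0.0408, 0.2273]
tool_rot: [2.722, -0.002, 0.001]
ft_force: [0.2, 1.1, 4.8]
grip_width: 0.549
time: 38.2
position: [0.4699, 0.0422, 0.2269]
tool_rot: [2.712, -0.003, 0.001]
ft_force: [0.7, 0.3, 7.2]
grip_width: 0.55
t 38.2 p [0.4699 0.0422 0.2269] rot [ 2.712e+00 -3.000e-03  1.000e-03] f [0.7 0.3 7.2] g 0.55
[[1.0, -0.002, 0.0], [-0.002, -0.909, -0.416], [0.001, 0.416, -0.909]] q [-0.27  0.05 -0.16  1.86  0.4   1.43 -0.54]
```

```bash
python3 -m crank '{"dp":[[0,0,-0.1],[0,0,0],[0,0,0],[0,0,0],[0,0,0],[0,0,0],[0,0,0],[0,0,0]],"delta_rot":[[0,0,0],[0,0,0],[0,0,0],[0,0,0],[0,0,0],[0,0,0],[0,0,0],[0,0,0]]}'
python3 -m crank '{"dp":[[0,0,0],[0,0,0],[0,0,0],[0,0,0],[0,0,0],[0,0,0],[0,0,0],[0,0,0]],"delta_rot":[[0,0,0],[0,0,0],[0,0,0],[0,0,0],[0,0,0],[0,0,0],[0,0,0],[0,0,0]]}' 8.0 15
python3 -c "
from b import *
st()
a=snap('top','top15.png')[150:240,200:290];b=snap('side','side15.png')[110:240,200:310]
cv2.imwrite('pics/m15.png',np.hstack([cv2.resize(a,(300,600),interpolation=2),cv2.resize(b,(500,600),interpolation=2)]))
"
```

```text
time: 39.0
position: [0.4696, 0.0428, 0.227]
tool_rot: [2.713, -0.002, -0.0]
ft_force: [2.1, -2.4, 2.4]
grip_width: 0.55
time: 39.8
position: [0.4696, 0.0432, 0.2271]
tool_rot: [2.714, -0.002, 0.0]
ft_force: [0.1, -0.2, 0.3]
grip_width: 0.919
t 39.8 p [0.4696 0.0432 0.2271] rot [ 2.714e+00 -2.000e-03  0.000e+00] f [ 0.1 -0.2  0.3] g 0.919
[[1.0, -0.001, -0.0], [-0.001, -0.91, -0.415], [0.0, 0.415, -0.91]] q [-0.27  0.05 -0.17  1.86  0.4   1.43 -0.54]
```

View pics/m15.png

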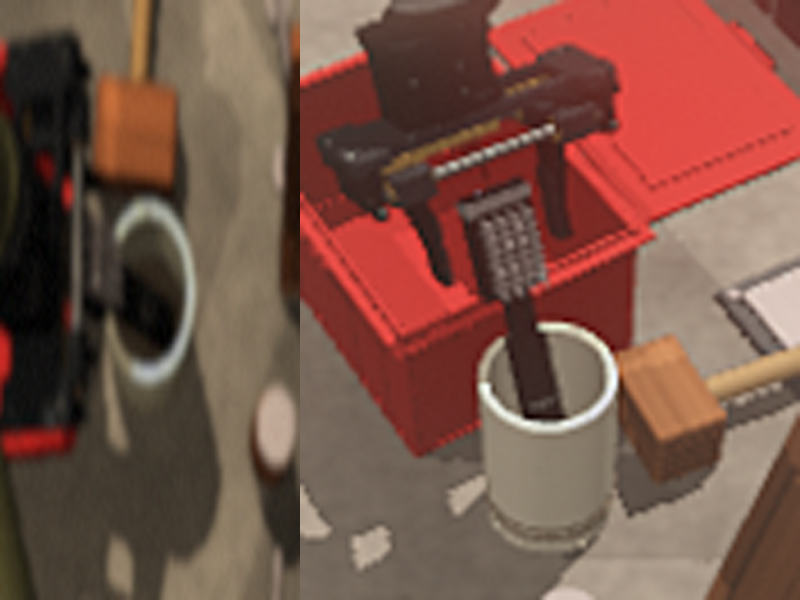

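Released. The brush leans on the +y rim (crop: head at (505,240), base at (545,405)), between the open fingers. I'll retreat along the tool axis.

```bash
python3 -m crank '{"dp":[[0,0,-0.5],[0,0,-1],[0,0,-2],[0,0,-2],[0,0,-2],[0,0,-2],[0,0,-2],[0,0,-2]],"delta_rot":[[0,0,0],[0,0,0],[0,0,0],[0,0,0],[0,0,0],[0,0,0],[0,0,0],[0,0,0]]}'
python3 -m crank '{"dp":[[0,-2,-1],[0,-3,-2],[0,-3,-1],[0,-3,0],[0,-3,0],[0,-3,0],[0,-3,0],[0,-3,0]],"delta_rot":[[0.05,0,0],[0.06,0,0],[0.06,0,0],[0.06,0,0],[0.06,0,0],[0.06,0,0],[0.06,0,0],[0,0,0]]}'
python3 -m crank '{"dp":[[0,-4,0],[0,-4,0],[0,-4,0],[0,-4,0],[0,-3,0],[0,0,0],[0,0,0],[0,0,0]],"delta_rot":[[0,0,0],[0,0,0],[0,0,0],[0,0,0],[0,0,0],[0,0,0],[0,0,0],[0,0,0]]}'
python3 -c "
from b import *
st()
snap('top','top16.png');snap('side','side16.png')
a=cv2.imread('pics/top16.png')[140:230,210:370];b=cv2.imread('pics/side16.png')[130:280,210:370]
cv2.imwrite('pics/m16.png',cv2.resize(a,(800,450),interpolation=2))
cv2.imwrite('pics/m16b.png',cv2.resize(b,(640,600),interpolation=2))
"
```

```text
time: 40.7
position: [0.4696, 0.1, 0.3516]
tool_rot: [2.715, -0.001, 0.002]
ft_force: [-0.2, 0.7, -0.6]
grip_width: 0.922
time: 41.5
position: [0.4708, 0.3358, 0.3391]
tool_rot: [3.125, -0.007, 0.003]
ft_force: [0.8, -0.4, 0.1]
grip_width: 0.925
time: 42.3
position: [0.4709, 0.5254, 0.3352]
tool_rot: [3.124, -0.004, 0.002]
ft_force: [0.1, -0.2, -0.1]
grip_width: 0.921
t 42.3 p [0.4709 0.5254 0.3352] rot [ 3.124e+00 -4.000e-03  2.000e-03] f [ 0.1 -0.2 -0.1] g 0.921
[[1.0, -0.003, 0.001], [-0.003, -1.0, -0.018], [0.001, 0.018, -1.0]] q [-0.66  0.46 -0.36  1.1   0.17  1.62 -0.98]
```

View pics/m16.png

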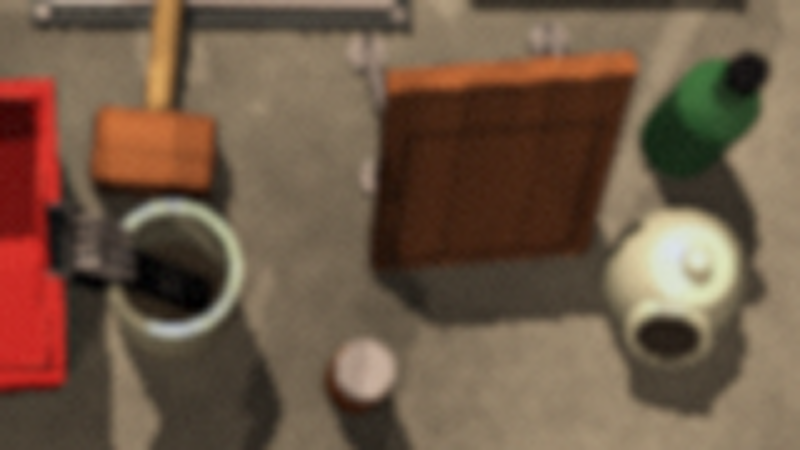

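View pics/m16b.png

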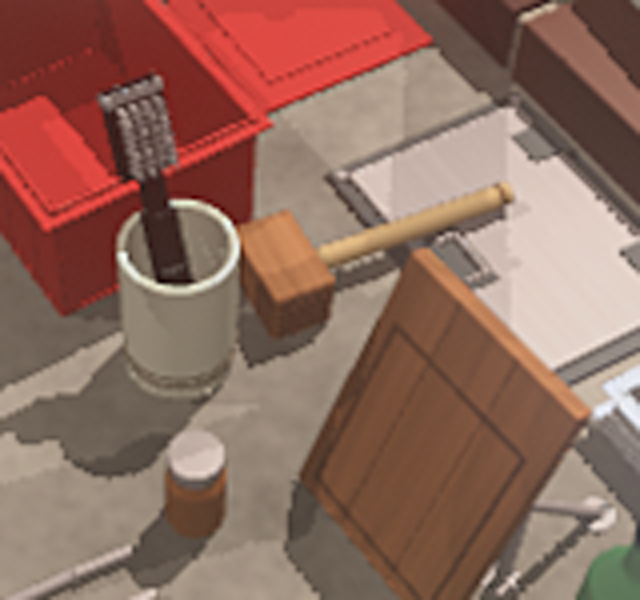

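View pics/top16.png

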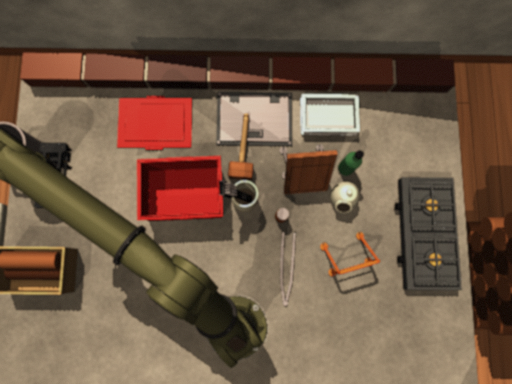

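```bash
python3 -c "
from h import *
from scipy.optimize import least_squares
T=lambda x,y:(210+x/5,140+y/5)
S=lambda x,y:(210+x/4,130+y/4)
ob=[('top',-1,1,1,T(389,92)),('top',-1,-1,1,T(634,75)),('top',1,1,1,T(388,74)),('top',1,-1,1,T(636,55)),('top',-1,1,0,T(375,268)),('top',-1,-1,0,T(582,249)),('side',-1,1,1,S(410,259)),('side',-1,-1,1,S(577,422)),('side',-1,1,0,S(303,475))]
def f(v,ns):
    th,a=v[2:4]; M=Rt(th,a); xb,yb,zb=M[:,0],-M[:,1],-M[:,2]; O=np.array([v[0],v[1],.009*np.sin(a)]); r=[]
    for n,i,j,k,uv in ob:
        if n in ns: r+=list(proj(n,O+xb*i*.009+yb*j*.085+zb*k*.24)-uv)
    return r
for ns in (('top','side'),('top',),('side',)):
    s=least_squares(f,[.513,-.26,.09,.35],args=(ns,)); v=s.x; print(ns,v[:3],np.degrees(v[3]),np.round(s.fun,1))
    for Cx in ((.577,-.2565,.088),(.5758,-.2547,.085),(.5773,-.2599,.094)):
        d=v[:2]-Cx[:2]; t=Cx[2]; print('  off along',-d[0]*np.sin(t)+d[1]*np.cos(t),'front',d[0]*np.cos(t)+d[1]*np.sin(t),'yaw',v[2]-t)
"
python3 -c "
from h import *
a=cv2.imread('pics/top0.png').astype(int);b=cv2.imread('pics/top16.png').astype(int)
for nm,(x,y,w,h) in dict(tubR=(195,150,30,75),crock=(228,178,34,34),mallet=(228,110,30,70),jar=(270,200,25,28),pig=(328,178,34,38),bottle=(336,145,30,35)).items():
    A=a[y:y+h,x:x+w].mean(2).astype(np.float32);B=b[y:y+h,x:x+w].mean(2).astype(np.float32); print(nm,cv2.phaseCorrelate(A,B))
T=lambda x,y:(210+x/5,140+y/5)
print('crock',at('top',*T(180,269),.15)); print('brush tip',at('top',*T(92,240),.25))
"
```

```text
('top', 'side') [ 0.51377915 -0.2624766   0.09318911] 19.15337687634823 [ 0.5  0.3  1.6 -0.2  0.  -0.6  0.2 -0.6 -0.9 -0.4  1.4 -0.  -0.8 -1.6
 -0.4 -0.1 -1.  -0. ]
  off along -0.00039722058630801537 front -0.06350147635574295 yaw 0.0051891106682365185
  off along -0.0024831015755944754 front -0.06245714715898385 yaw 0.008189110668236507
  off along 0.0033969414822233365 front -0.06348226267383536 yaw -0.0008108893317634869
('top',) [ 0.51283521 -0.26086862  0.09548613] 19.185199119067224 [-0.   0.6  1.1 -0.  -0.5 -0.3 -0.3 -0.4 -1.3 -0.1  0.9  0.2]
  off along 0.0012875009358914143 front -0.06430044801877947 yaw 0.007486125705589652
  off along -0.0008007845460299484 front -0.06326116938363595 yaw 0.010486125705589641
  off along 0.005086426480741632 front -0.06427111168694177 yaw 0.001486125705589647
('side',) [ 0.51611031 -0.26501084  0.09318792] 18.480408034987192 [-0.3 -1.   0.3  0.6  0.1  0.3]
  off along -0.003126524049013783 front -0.06140206325664427 yaw 0.005187920112564831
  off along -0.0052060945265939304 front -0.06034955560913077 yaw 0.00818792011256482
  off along 0.000655090743816659 front -0.061399263086580586 yaw -0.0008120798874351742
tubR ((-0.20037804215299104, 0.43772444228937957), 0.23782871119181315)
crock ((-0.16660692894584628, 0.059326742239896646), 0.8687907508861872)
mallet ((-0.21154830200533148, -0.05764357519885266), 0.8408991080743295)
jar ((0.38317873640779254, 0.25510420261445255), 1.059777094523112)
pig ((-0.024902160830823306, -0.024252298100744696), 0.927480611536238)
bottle ((-0.10304035425529534, -0.16070005367357965), 0.9879861394564311)
crock [ 0.46845506 -0.03085953  0.15      ]
brush tip [0.46969049 0.02738221 0.25      ]
```

Both cameras show the board centred within about 1 mm of the rack, square within 0.01 rad, and leaning 18.5–19.2°. The brush leans on the +y rim, away from the board, and the bystanders haven't moved beyond pixel noise. I'll hand in.

```bash
python3 -c "
from h import *
st(); print(ctrl.close_job())"
```

```text
t 42.4 p [0.4711 0.5251 0.3355] rot [ 3.124e+00 -5.000e-03  3.000e-03] f [-0.2 -0.3  0.2] g 0.919
[[1.0, -0.003, 0.002], [-0.003, -1.0, -0.018], [0.002, 0.018, -1.0]] q [-0.66  0.46 -0.36  1.11  0.17  1.62 -0.98]
the job is handed in; nothing more can be done
None
```

The job is handed in at 42.4 s. The board is on the steel rack and the brush is in the crock, done in that order, with the gripper well clear of everything.

- **Board:** It was lowered until it touched the slab, slid until it met the top rail, then released. Measured against the rack in the same camera, it is within about 1 mm of centre and 0.01 rad of square, leaning 18.5–19.2° by camera. The gripper held it at 20° as it was set down. The two cameras disagree by up to about 5 mm on the absolute sideways position.
- **Brush:** It stands butt down on the crock floor, bristles up, leaning about 24° on the +y rim, away from the board.
- **Other things:** Comparing the top view before and after, the crock, mallet, jar, pig and bottle moved by less than half a pixel. The automatic tub comparison was too weak to use, but its corner sits at the same pixel as before. My later reading of the crock centre was 4 mm off the first because the brush hid part of the rim. Its right rim edge had not moved.
- **Joint limit:** Backing away from the board ran joint 6 to its 2.05 rad limit, and the force reading rose briefly to about 54 N with nothing in contact. I backed off at once and the board did not move. The logged angle rounds to 2.05, so I can't say for certain it stayed within range.

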